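Put the spice jars back on their own coasters

TASK

The spice jars and the salt pot on the upper step of the white riser have got mixed up: rearrange them so that each stands upright in the middle of the coaster of its own cap or lid colour, parking one on the bare middle of the lower step while you swap. Set the things down rather than dropping them, knock nothing over, and leave the cup and the scoop on the lower step where they are.

Things in the scene. Friction and masses are not known exactly. Their poses are not given: they have to be found in the camera images.
- jar_red: small glass spice jar filled with brick-red paprika, with a red twist cap: 80 mm tall, round, glass 44 mm across, cap 46 mm across and 22 mm high at the top, about 0.12 kg. Origin: centre of its underside; z up along its axis (any yaw). At the start it stands on one of the four coasters. Its home is the red coaster.
- jar_yellow: small glass spice jar filled with yellow turmeric, with a yellow twist cap: 80 mm tall, round, glass 44 mm across, cap 46 mm across and 22 mm high at the top, about 0.12 kg. Origin: centre of its underside; z up along its axis (any yaw). At the start it stands on one of the four coasters. Its home is the yellow coaster.
- jar_green: small glass spice jar filled with dull green oregano, with a green twist cap: 80 mm tall, round, glass 44 mm across, cap 46 mm across and 22 mm high at the top, about 0.12 kg. Origin: centre of its underside; z up along its axis (any yaw). At the start it stands on one of the four coasters. Its home is the green coaster.
- pot_blue: small white ceramic salt pot with a thin blue band and a blue lid that stays on: 80 mm tall, round, 46 mm across, lid 24 mm high at the top, about 0.16 kg. Origin: centre of its underside; z up along its axis (any yaw). At the start it stands on one of the four coasters. Its home is the blue coaster.
- coaster_red: flat round red coaster, 76 mm across and 4 mm thick, fixed on the upper step of the white plastic riser. Origin: centre of its underside (top face 4 mm higher). The four coasters lie in one row about 100 mm apart, in an order that changes. All share the riser's yaw: x points away from the robot across the steps, y along the row.
- coaster_yellow: flat round yellow coaster, 76 mm across and 4 mm thick, fixed on the upper step of the white plastic riser. Origin: centre of its underside (top face 4 mm higher). The riser is 420 mm long along the row; its upper step is 125 mm deep, top 85 mm above the cupboard base, the row along its middle.
- coaster_green: flat round green coaster, 76 mm across and 4 mm thick, fixed on the upper step of the white plastic riser. Origin: centre of its underside (top face 4 mm higher). The riser's lower step lies on the robot's side of the row (towards -x of the coasters), 120 mm deep, its top 50 mm above the base, 35 mm below the upper step.
- coaster_blue: flat round blue coaster, 76 mm across and 4 mm thick, fixed on the upper step of the white plastic riser. Origin: centre of its underside (top face 4 mm higher). Free spot: the middle of the lower step, 120 mm towards -x from the middle of the row, bare for 55 mm to either side. The cup and scoop stand near the lower step's two ends.
- cup: bystander: white ceramic cup with a thin blue line below the rim, 70 mm across at the rim and 70 mm tall, with a steel sugar spoon standing in it that leans over the rim up to 106 mm above the cup's foot and 40 mm off its axis. Loose, on the lower step, about 138 mm along the row from its middle. Origin: centre of its underside, z up.
- scoop: bystander: orange plastic scoop, 119 mm long, 40 mm wide and 30 mm high, lying loose along the lower step about 134 mm from its middle. Origin: underside, midway along its length (the open box end to +y, the handle to -y).
Not all that is in view belongs to the job. What is shaped like the pot_blue but pink is not meant.

How it is judged:
By the outcome, as a careful person would: the job done as asked, in the order asked, and still so for the second after the job is handed in, with the robot touching nothing.
It also fails if it takes over 120 s, if anything falls off the work surface, if the arm or the gripper's body presses on something with over 40 N, if the wrist force passes 120 N, or if a joint passes its speed limit or range.

ROBOT

A 7-joint arm with a two-finger parallel gripper is mounted at the origin on the work surface. World frame = base frame: x ahead of the robot, y to its left, z up, the work surface at z = 0. Lengths are in m, angles in rad, forces in N, time in s.
With the tool pointing down it reaches from about 0.4 to 0.875 m from the base axis. Payload 6.5 kg.
Tool frame: the origin (TCP) lies on the mounting face of the last link; the fingertips stand 166 mm ahead of it and the grasp point (between the pads) lies 147 mm ahead of it; z points along the fingers, y is the direction in which the jaws open and shut (so a half turn about z gives the same grasp; the last joint's range is limited). The gripper opens to 88 mm and grips with 3 to 60 N. Pads are 18 mm wide; open, the fingers measure 123 mm over their backs; the gripper's body (75 mm by 187 mm) begins 45 mm behind the grasp point.
Start: joints at [-1.384, 0.536, -0.004, 1.538, 0.003, 1.067, -0.071], TCP at [0.163, 0.629, 0.405] pointing down, gripper open.
Joint ranges: [-2.7, 2.7], [-0.37, 2.16], [-1.27, 1.26], [0.24, 2.4], [-1.31, 4.45], [0.19, 1.91], [-2.76, 2.76]. Speed limits (rad/s): [2.39, 2.39, 3.14, 3.14, 3.14, 3.14, 3.14].

INTERFACE

Orientations are given as a unit quaternion [w, x, y, z].
In Python, from rig import get_state, grab_frame, finish_job, find_in, spot_point gives the robot as it stands.
- The arm moves only by the tool drive_tool, never from a script. Its argument "rows" is a list of rows, each an object of numbers: "dx", "dy", "dz": the shift along the tool's x, y, z each as a share of 0.04 m, from -1 to 1; "ax", "ay", "az": the turn, a rotation vector about the tool's x, y, z each as a share of 0.08 rad, from -1 to 1. In form: [{"dx": .., "dy": .., "dz": .., "ax": .., "ay": .., "az": ..}, ...]. A call has exactly 5 rows; each row shifts and turns the commanded pose from where the row before left it, along the tool's axes as they then stand; what a row does not reach is not made up. A row lasts 1/12 s, in which the tool goes at most 41.7 mm and 7.16 degrees, less where a joint would pass 70% of its speed; a pose out of reach is approached as far as the arm can. A call with a number of a shift or a turn outside -1 to 1 is refused whole. A call with a gripper value outside its range is refused whole. "hand" is the closure, from -1 (fully open) to 1 (shut), set as the call begins (left out, the last holds). The fingers move at their own pace and stop on an object; "grip_force" is the grip in N (left out, the last holds). Time passes only in rows, so rows that do not move let the fingers close, or fill a call up. It gives the time, the measured TCP pose, the force and the opening at its end, in the units of the state.
- get_state(): the state, without advancing time (a new reading comes with each control period).
- grab_frame(name): name is "scene" or "top" or "wrist"; returns a dict with "img" (384x512x3 uint8, red, green, blue), "vfov" (degrees; the focal length in pixels is half the picture's height over the tangent of half this angle, whatever the lens; pixels are square), "cx", "cy" (the principal point, pixels), "extrinsics" (4x4, takes a point from camera to world coordinates); the wrist camera has in their place "T_tool_cam" (4x4, takes a point from camera to tool coordinates, whose origin is the TCP and whose axes are the flange's). Camera axes: x right, y down, z forward; pixel columns grow to the right and rows downward; lengths in m; the calibration is good to about 2 mm. A picture is of the moment at which its call begins: read the wrist's pose just before it. There is no depth.
- finish_job(): hands the job in, once; it reports no verdict.
Trained networks look in a picture, given as the dict that the camera call returned (one of the last four; its "shot" number tells which), for a name from the list of things; names that differ only in an ending like _2 or _b are one class to them, and where a whole thing is asked for, a point or a joint stands for the part that bears it (a point fixed in the world has none). Each returns a list of dicts, best first, with "confidence" (0 to 1); they miss things now and then, are a little off and sometimes report something else, mostly with a low value. They report only what shows in the picture. A call takes as long as a camera call. They do not tell look-alikes from the thing itself.
- find_in(target, picture): "position" ([column, row] in pixels, amid what is visible of it).
- spot_point(target, picture): "position" ([column, row] in pixels: a listed point, or the origin of a listed thing).
The state is a dict: "t": time; "joint_positions": joint angles; "joint_velocities": joint speeds; "tau": joint torques, N m; "eef_pos": TCP position; "orientation": TCP orientation; "ft_force": force on the tool from outside, world axes, zero at the start; "torque": the same for the moment, N m; "grip_width": opening from 0.0 (shut) to 1.0 (fully open).
Only numpy, scipy, OpenCV 4.12 (cv2) and the standard library are available. Lean on these libraries where they do the work, as an engineer would, in place of code of your own. Each camera call takes 0.05 s, during which the arm holds its last target.

## Working session

There is one attempt and no reset: what is moved stays moved. The work goes in short steps, Python scripts to look and compute and a tool call to move; the robot and the scene stay as the last step left them, time stands still between calls to the robot, and variables do not carry over. Pictures are saved under pics/ and viewed, and the job is handed in when it is done.

Besides the shell and the picture viewer there is one more tool, called after "Request:" in YAML: its name, and indented under it one key for each argument. drive_tool: Moves the arm, as the interface text tells. Shift numbers are shares of 0.04 m and turn numbers shares of 0.08 rad, none past 1 either way. Its arguments: {"type":"object","properties":{"rows":{"type":"array"},"hand":{"type":"number"},"grip_force":{"type":"number"}},"required":["rows"]}

```bash
mkdir -p pics; ls; python3 - <<'E'
from rig import *
import cv2, numpy as np
s=get_state(); print({k:np.round(v,3).tolist() for k,v in s.items()})
for n in ("scene","top"):
    f=grab_frame(n); cv2.imwrite(f"pics/{n}0.png",f["img"][:,:,::-1]); print(n,f["vfov"],f["cx"],f["cy"],np.round(f["extrinsics"],3).tolist(),f["shot"])
    for t in ("jar_red","jar_yellow","jar_green","pot_blue","coaster_red","coaster_yellow","coaster_green","coaster_blue","cup","scoop"):
        print(t,[(np.round(d["position"]).tolist(),round(d["confidence"],2)) for d in spot_point(t,f)][:3])
E
```

```text
pics
{'t': 0.0, 'joint_positions': [-1.384, 0.537, -0.004, 1.539, 0.003, 1.067, -0.071], 'joint_velocities': [0.0, -0.0, -0.0, 0.0, -0.001, -0.001, -0.001], 'tau': [-0.001, -57.1, 0.991, -25.161, -0.056, 0.018, 0.0], 'eef_pos': [0.162, 0.629, 0.404], 'orientation': [-0.0, 0.126, 0.992, -0.001], 'ft_force': [0.571, 0.028, -0.068], 'torque': [0.027, 0.026, -0.008], 'grip_width': 0.998}
scene 42.85873917914219 247.88794034739223 188.41252672075447 [[-0.065, 0.608, -0.791, 1.279], [0.998, 0.026, -0.062, 0.086], [-0.017, -0.794, -0.608, 0.625], [0.0, 0.0, 0.0, 1.0]] 1
jar_red [([289.0, 183.0], 0.6), ([234.0, 187.0], 0.49)]
jar_yellow [([176.0, 191.0], 0.84)]
jar_green [([344.0, 175.0], 0.6)]
pot_blue [([234.0, 187.0], 0.73), ([241.0, 294.0], 0.56)]
coaster_red [([233.0, 191.0], 0.87)]
coaster_yellow [([182.0, 194.0], 0.91)]
coaster_green [([296.0, 185.0], 0.97)]
coaster_blue [([340.0, 176.0], 0.76), ([178.0, 194.0], 0.66), ([238.0, 191.0], 0.62)]
cup [([188.0, 173.0], 0.79)]
scoop [([319.0, 157.0], 0.79), ([180.0, 198.0], 0.68)]
top 55.72035089483958 251.7249166652441 191.94718618652493 [[-0.043, -0.979, 0.2, 0.453], [-0.999, 0.041, -0.013, 0.036], [0.005, -0.201, -0.98, 0.704], [0.0, 0.0, 0.0, 1.0]] 2
jar_red [([207.0, 209.0], 0.72)]
jar_yellow [([318.0, 173.0], 0.78)]
jar_green [([147.0, 224.0], 0.65), ([261.0, 191.0], 0.38)]
pot_blue [([249.0, 117.0], 0.8), ([262.0, 190.0], 0.68)]
coaster_red [([260.0, 188.0], 0.82)]
coaster_yellow [([319.0, 174.0], 0.63), ([316.0, 174.0], 0.29)]
coaster_green [([206.0, 210.0], 0.81), ([319.0, 174.0], 0.65), ([264.0, 191.0], 0.32)]
coaster_blue [([148.0, 227.0], 0.83), ([264.0, 190.0], 0.74)]
cup [([324.0, 248.0], 0.77)]
scoop [([176.0, 297.0], 0.75)]
```

View pics/scene0.png

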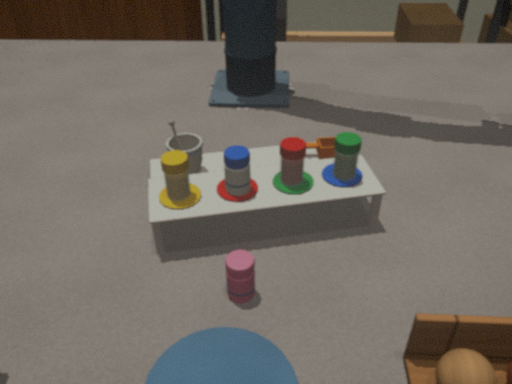

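View pics/top0.png

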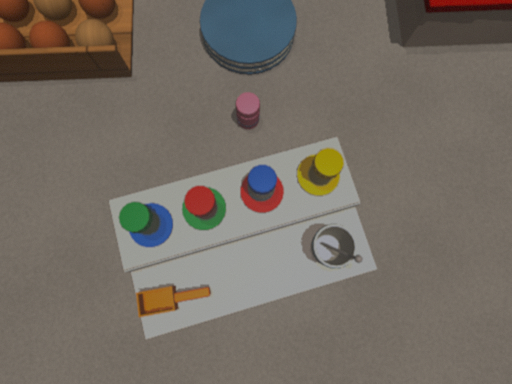

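The scene shows four things on the upper step. From +y to -y they are: yellow jar on yellow (176,191), blue pot on red (234,187), red jar on green (289,183), green jar on blue (344,175). The pink look-alike at (241,294) stands off the riser and isn't part of the job. The cup is at (188,150) and the scoop at (325,148). Next I'll measure positions.

```bash
cat > h.py <<'E'
from rig import *
import cv2, numpy as np
from scipy.optimize import least_squares
def K(f):
    fl=f["img"].shape[0]/2/np.tan(np.radians(f["vfov"])/2); return np.array([[fl,0,f["cx"]],[0,fl,f["cy"]],[0,0,1]])
def ext(f,s=None):
    if "extrinsics" in f: return np.array(f["extrinsics"])
    w,x,y,z=s["orientation"]
    from scipy.spatial.transform import Rotation as R
    T=np.eye(4); T[:3,:3]=R.from_quat([x,y,z,w]).as_matrix(); T[:3,3]=s["eef_pos"]
    return T@np.array(f["T_tool_cam"])
def unproj(f,px,z,s=None):
    px=np.atleast_2d(px).astype(float); E=ext(f,s)
    d=np.c_[px,np.ones(len(px))]@np.linalg.inv(K(f)).T@E[:3,:3].T
    t=(z-E[2,3])/d[:,2]; return (E[:3,3]+d*t[:,None])[:,:2]
def proj(f,P,s=None):
    P=np.atleast_2d(P); E=np.linalg.inv(ext(f,s)); c=P@E[:3,:3].T+E[:3,3]; q=c@K(f).T; return q[:,:2]/q[:,2:]
HUE={"red":[(0,8),(172,180)],"yellow":[(20,32)],"green":[(50,80)],"blue":[(105,125)]}
def mask(f,c,smin=130,vmin=40):
    h=cv2.cvtColor(f["img"],cv2.COLOR_RGB2HSV); m=np.zeros(h.shape[:2],bool)
    for a,b in HUE[c]: m|=(h[...,0]>=a)&(h[...,0]<=b)
    return m&(h[...,1]>=smin)&(h[...,2]>=vmin)
def show(f,name,pts=(),scale=1,crop=None):
    im=f["img"][:,:,::-1].copy()
    for p in pts: cv2.drawMarker(im,tuple(int(round(v)) for v in p),(255,0,255),cv2.MARKER_CROSS,6,1)
    if crop: im=im[crop[1]:crop[3],crop[0]:crop[2]]
    if scale!=1: im=cv2.resize(im,None,fx=scale,fy=scale,interpolation=cv2.INTER_CUBIC)
    cv2.imwrite("pics/"+name,im)
E
python3 - <<'E'
from h import *
f={n:grab_frame(n) for n in ("top","scene")}
init={"yellow":(318,174),"red":(262,190),"green":(206,209),"blue":(150,226)}
C={}
for c,p in init.items():
    print(c,"init",unproj(f["top"],p,.089).round(3))
show(f["top"],"topz.png",scale=2.4,crop=(90,130,400,345))
show(f["scene"],"scenez.png",scale=3,crop=(135,100,395,290))
E
```

```text
yellow init [[ 0.605 -0.089]]
red init [[0.581 0.01 ]]
green init [[0.552 0.108]]
blue init [[0.527 0.203]]
```

View pics/topz.png

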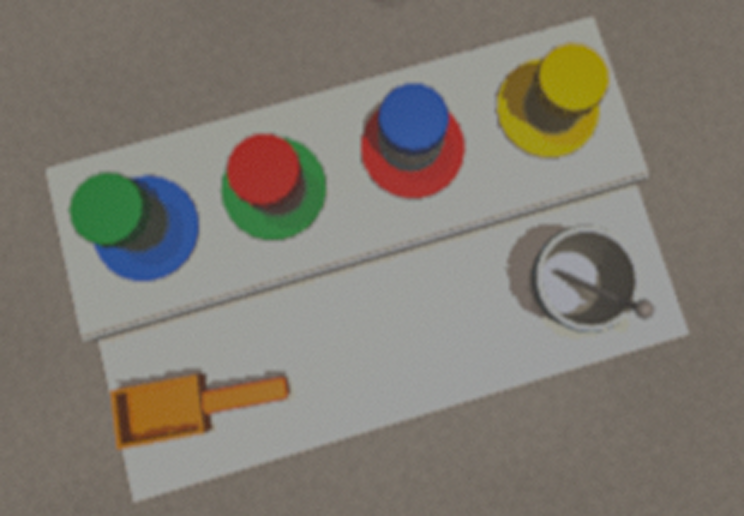

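View pics/scenez.png

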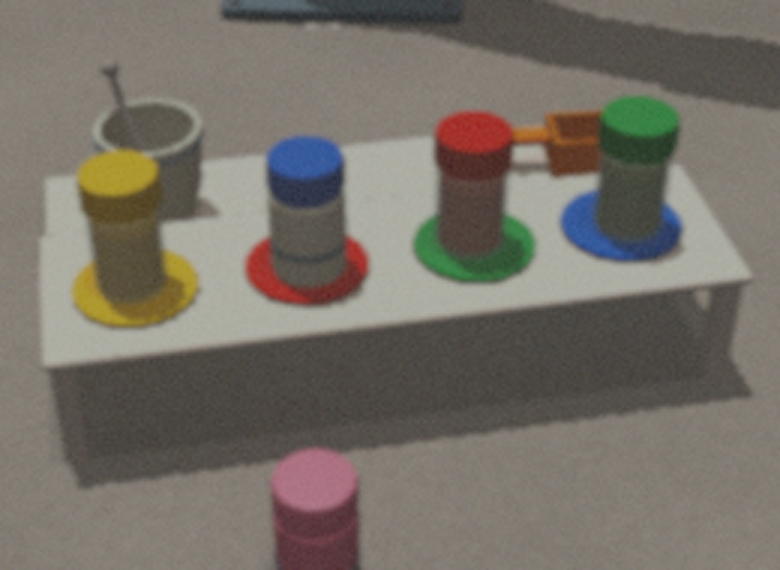

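```bash
cat >> h.py <<'E'
def circfit(f,c,z,r,init,s=None,tol=.008,smin=130,vmin=40,n=25):
    m=mask(f,c,smin,vmin).astype(np.uint8); m=cv2.medianBlur(m,3)
    cs,_=cv2.findContours(m,cv2.RETR_EXTERNAL,cv2.CHAIN_APPROX_NONE)
    p=np.vstack([k[:,0] for k in cs if len(k)>15]).astype(float)
    w=unproj(f,p,z,s); ctr=np.array(init,float)
    for i in range(n):
        d=np.hypot(*(w-ctr).T)-r; sel=np.abs(d)<max(.0025,tol*.85**i)
        if sel.sum()<8: return ctr,0,0
        ctr=least_squares(lambda q:np.hypot(*(w[sel]-q).T)-r,ctr,loss="soft_l1",f_scale=.001).x
    return ctr,int(sel.sum()),float(np.sqrt(np.mean((np.hypot(*(w[sel]-ctr).T)-r)**2)))
E
python3 - <<'E'
from h import *
f={n:grab_frame(n) for n in ("top","scene")}
init={"yellow":(.605,-.089),"red":(.581,.010),"green":(.552,.108),"blue":(.527,.203)}
caps={"yellow":"yellow","red":"blue","green":"red","blue":"green"}
A={}
for n in f:
    for c,p in init.items():
        a=circfit(f[n],c,.089,.038,p); A[n,c]=a[0]
        b=circfit(f[n],caps[c],.169,.023,p,tol=.02)
        print(n,c,a[0].round(4),a[1],round(a[2]*1e3,2),"| cap",caps[c],b[0].round(4),b[1],round(b[2]*1e3,2),"off",((b[0]-a[0])*1e3).round(1))
P=np.array([(A["top",c]+A["scene",c])/2 for c in init]); print(np.diff(P,axis=0),np.hypot(*np.diff(P,axis=0).T),P.mean(0))
u=P[3]-P[0];print(np.degrees(np.arctan2(-u[0],u[1])))
E
```

```text
top yellow [ 0.6075 -0.0889] 67 1.02 | cap yellow [ 0.6028 -0.0887] 48 0.98 off [-4.7  0.2]
top red [0.5823 0.0115] 64 1.11 | cap blue [0.5843 0.0107] 41 1.05 off [ 1.9 -0.8]
top green [0.5573 0.1139] 55 1.01 | cap red [0.5525 0.1078] 82 1.36 off [-4.8 -6.1]
top blue [0.5314 0.2046] 64 1.13 | cap green [0.5296 0.2041] 45 1.01 off [-1.8 -0.5]
scene yellow [ 0.6051 -0.0917] 46 1.0 | cap yellow [ 0.607  -0.0893] 40 1.18 off [1.9 2.4]
scene red [0.5781 0.0092] 47 1.13 | cap blue [0.5885 0.0093] 28 1.07 off [10.3  0.1]
scene green [0.5468 0.1069] 27 1.5 | cap red [0.5576 0.1096] 54 1.3 off [10.8  2.6]
scene blue [0.5262 0.1997] 41 1.07 | cap green [0.5297 0.2063] 26 1.03 off [3.5 6.6]
[[-0.02607049  0.10067977]
 [-0.0281982   0.1000833 ]
 [-0.02325477  0.09170786]] [0.10400041 0.10397984 0.09461034] [0.5668473  0.05816163]
14.845644999200651
```

Request:
drive_tool:
  rows:
    - {"az":-1,"dy":-0.5}
    - {"az":-1,"dy":-0.5}
    - {"az":-1,"dy":-0.5}
    - {"az":-1,"dy":-0.5}
    - {"az":-1,"dy":-0.5}
  hand: -1
  grip_force: 20

```text
validation failed for argument at $.ro...
```

Request:
drive_tool:
  rows:
    - {"az":-0.7,"dy":-0.8,"dx":-0.2}
    - {"az":-0.7,"dy":-0.8,"dx":-0.3}
    - {"dy":-0.9,"dx":-0.3}
    - {"dy":-0.9,"dx":-0.3}
    - {"dy":-0.9,"dx":-0.3}

```text
validation failed for argument at $.ro...
```

Request:
drive_tool:
  rows:
    - {"dy":-0.9,"dx":-0.3}
    - {"dy":-0.9,"dx":-0.3}
    - {"dy":-0.9,"dx":-0.3}
    - {"dy":-0.9,"dx":-0.3}
    - {"dy":-0.9,"dx":-0.3}

```text
validation failed for argument at $.ro...
```

Request:
drive_tool:
  rows:
    - {"dx":0,"dy":-0.5,"dz":0,"ax":0,"ay":0,"az":-1}
    - {"dx":0,"dy":-0.5,"dz":0,"ax":0,"ay":0,"az":-1}
    - {"dx":0,"dy":-0.5,"dz":0,"ax":0,"ay":0,"az":-1}
    - {"dx":0,"dy":-0.5,"dz":0,"ax":0,"ay":0,"az":-1}
    - {"dx":0,"dy":-0.5,"dz":0,"ax":0,"ay":0,"az":-1}
  hand: -1
  grip_force: 20

```text
t: 1.72
eef_pos: [0.1528, 0.5295, 0.4048]
orientation: [-0.0, -0.076, 0.997, 0.0]
ft_force: [0.4, 0.2, 0.7]
grip_width: 0.999
```

Request:
drive_tool:
  rows:
    - {"dx":-0.4,"dy":-0.7,"dz":0,"ax":0,"ay":0,"az":-0.7}
    - {"dx":-0.5,"dy":-0.8,"dz":0,"ax":0,"ay":0,"az":-0.7}
    - {"dx":-0.5,"dy":-0.8,"dz":0,"ax":0,"ay":0,"az":0}
    - {"dx":-0.5,"dy":-0.8,"dz":0,"ax":0,"ay":0,"az":0}
    - {"dx":-0.5,"dy":-0.8,"dz":0,"ax":0,"ay":0,"az":0}

```text
t: 2.13
eef_pos: [0.283, 0.3989, 0.405]
orientation: [0.0, -0.129, 0.992, 0.0]
ft_force: [0.6, 0.8, -0.3]
grip_width: 1.0
```

Request:
drive_tool:
  rows:
    - {"dx":-0.4,"dy":-0.9,"dz":0,"ax":0,"ay":0,"az":0}
    - {"dx":-0.4,"dy":-0.9,"dz":0,"ax":0,"ay":0,"az":0}
    - {"dx":-0.4,"dy":-0.9,"dz":0,"ax":0,"ay":0,"az":0}
    - {"dx":-0.4,"dy":-0.9,"dz":0,"ax":0,"ay":0,"az":0}
    - {"dx":-0.4,"dy":-0.9,"dz":0,"ax":0,"ay":0,"az":0}

```text
t: 2.55
eef_pos: [0.4063, 0.2451, 0.4051]
orientation: [0.0, -0.129, 0.992, 0.0]
ft_force: [0.6, 1.2, -0.9]
grip_width: 1.005
```

Request:
drive_tool:
  rows:
    - {"dx":-0.4,"dy":-0.9,"dz":0,"ax":0,"ay":0,"az":0}
    - {"dx":-0.4,"dy":-0.9,"dz":0,"ax":0,"ay":0,"az":0}
    - {"dx":-0.4,"dy":-0.9,"dz":0,"ax":0,"ay":0,"az":0}
    - {"dx":-0.4,"dy":-0.9,"dz":0,"ax":0,"ay":0,"az":0}
    - {"dx":0,"dy":0,"dz":0,"ax":0,"ay":0,"az":0}

```text
t: 2.97
eef_pos: [0.508, 0.1169, 0.4053]
orientation: [0.002, -0.124, 0.992, -0.002]
ft_force: [0.4, -1.1, -0.7]
grip_width: 1.002
```

```bash
python3 - <<'E'
from h import *
s=get_state(); f=grab_frame("wrist"); print(s["eef_pos"],s["orientation"],np.round(f["T_tool_cam"],3).tolist(),f["vfov"],f["cx"],f["cy"])
show(f,"w1.png",scale=1.5)
E
```

```text
[0.50799682 0.1168536  0.40530965] [ 0.00169253 -0.12419854  0.99225417 -0.0018765 ] [[-0.0, -0.957, -0.289, 0.075], [1.0, -0.0, 0.0, 0.0], [-0.001, -0.289, 0.957, 0.02], [0.0, 0.0, 0.0, 1.0]] 60.47880253460322 252.9995328929937 194.3992647625587
```

View pics/w1.png

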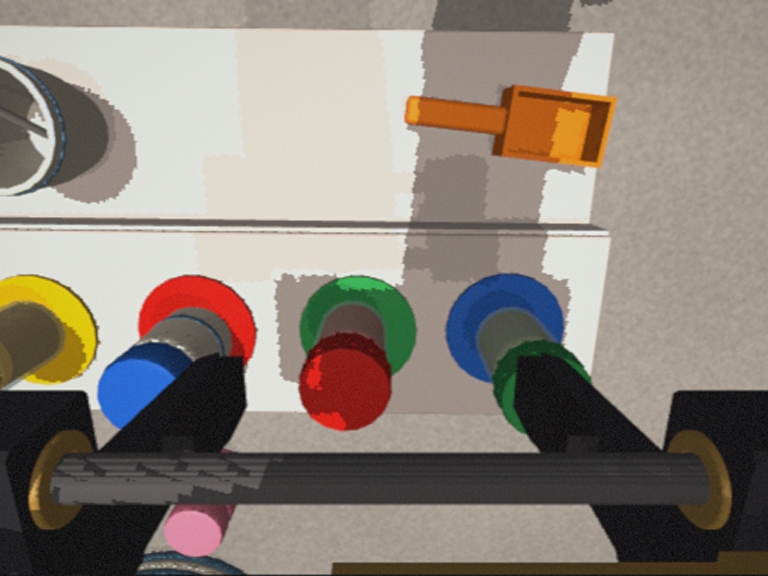

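```bash
python3 - <<'E'
from h import *
s=get_state(); f=grab_frame("wrist"); print(s["eef_pos"],s["orientation"])
init={"yellow":(.606,-.090),"red":(.581,.0105),"green":(.554,.109),"blue":(.529,.203)}
caps={"yellow":"yellow","red":"blue","green":"red","blue":"green"}
for c,p in init.items():
    a=circfit(f,c,.089,.038,p,s,tol=.015,smin=100)
    b=circfit(f,caps[c],.169,.023,p,s,tol=.02,smin=100)
    print(c,a[0].round(4),a[1],round(a[2]*1e3,2),"| cap",caps[c],b[0].round(4),b[1],round(b[2]*1e3,2))
    q=spot_point("coaster_"+c,f); print([(unproj(f,d["position"],.085,s)[0].round(4),round(d["confidence"],2)) for d in q][:2])
    n="pot_blue" if caps[c]=="blue" else "jar_"+caps[c]
    q=spot_point(n,f); print([(unproj(f,d["position"],.089,s)[0].round(4),round(d["confidence"],2)) for d in q][:2])
E
```

```text
[0.50612736 0.12018098 0.40494022] [ 6.88431541e-04 -1.25534877e-01  9.92088621e-01 -8.30025681e-04]
yellow [ 0.604  -0.0879] 151 0.69 | cap yellow [ 0.606 -0.09 ] 0 0.0
[]
[(array([ 0.6083, -0.0944]), 0.59)]
red [0.5797 0.0126] 130 0.6 | cap blue [0.5809 0.0158] 69 0.88
[(array([0.5785, 0.0121]), 0.62), (array([ 0.4766, -0.078 ]), 0.61)]
[(array([0.5866, 0.0136]), 0.76)]
green [0.5548 0.1128] 146 1.13 | cap red [0.5513 0.1098] 132 0.92
[]
[(array([0.5569, 0.1133]), 0.76)]
blue [0.5296 0.2044] 159 1.01 | cap green [0.5261 0.2014] 95 0.99
[(array([0.5307, 0.2074]), 0.93), (array([0.4124, 0.1607]), 0.58)]
[(array([0.5287, 0.2062]), 0.62)]
```

Request:
drive_tool:
  rows:
    - {"dx":-0.235,"dy":-0.62,"dz":0.2,"ax":0,"ay":0,"az":0}
    - {"dx":-0.235,"dy":-0.62,"dz":0.2,"ax":0,"ay":0,"az":0}
    - {"dx":-0.235,"dy":-0.62,"dz":0.2,"ax":0,"ay":0,"az":0}
    - {"dx":-0.235,"dy":-0.62,"dz":0.2,"ax":0,"ay":0,"az":0}
    - {"dx":-0.235,"dy":-0.62,"dz":0.2,"ax":0,"ay":0,"az":0}
  hand: -0.55

```text
t: 3.88
eef_pos: [0.582, 0.0157, 0.3644]
orientation: [0.0, -0.13, 0.992, 0.0]
ft_force: [0.8, 0.4, -0.8]
grip_width: 0.778
```

Request:
drive_tool:
  rows:
    - {"dx":0,"dy":0,"dz":0,"ax":0,"ay":0,"az":0}
    - {"dx":0,"dy":0,"dz":0,"ax":0,"ay":0,"az":0}
    - {"dx":0,"dy":0,"dz":0,"ax":0,"ay":0,"az":0}
    - {"dx":0,"dy":0,"dz":0,"ax":0,"ay":0,"az":0}
    - {"dx":0,"dy":0,"dz":0,"ax":0,"ay":0,"az":0}

```text
t: 4.3
eef_pos: [0.5811, 0.0177, 0.3652]
orientation: [0.0, -0.13, 0.991, 0.0]
ft_force: [-0.1, 0.6, -0.2]
grip_width: 0.777
```

```bash
cat > look.py <<'E'
from h import *
import sys
s=get_state(); f=grab_frame("wrist"); print(np.round(s["eef_pos"],4),np.round(s["orientation"],4),round(s["grip_width"],3),round(s["t"],2))
init={"yellow":(.6055,-.0895),"red":(.580,.011),"green":(.556,.113),"blue":(.529,.203)}
for c,p in init.items():
    a=circfit(f,c,.089,.038,p,s,tol=.015,smin=100)
    print("coaster",c,a[0].round(4),a[1],round(a[2]*1e3,2))
for a in sys.argv[2:]:
    c,x,y,z=a.split(",")
    b=circfit(f,c,float(z),.023,(float(x),float(y)),s,tol=.02,smin=100)
    print("cap",c,b[0].round(4),b[1],round(b[2]*1e3,2))
show(f,sys.argv[1],scale=1.5)
E
python3 look.py w2.png blue,.583,.012,.169 red,.5535,.109,.169
```

```text
[0.5811 0.0177 0.3652] [ 3.000e-04 -1.303e-01  9.915e-01  4.000e-04] 0.777 4.3
coaster yellow [ 0.6048 -0.0881] 204 0.77
coaster red [0.58   0.0123] 183 0.73
coaster green [0.5542 0.1136] 182 0.97
coaster blue [0.5288 0.2039] 134 0.79
cap blue [0.5799 0.0131] 217 0.99
cap red [0.5528 0.1081] 154 0.76
```

View pics/w2.png

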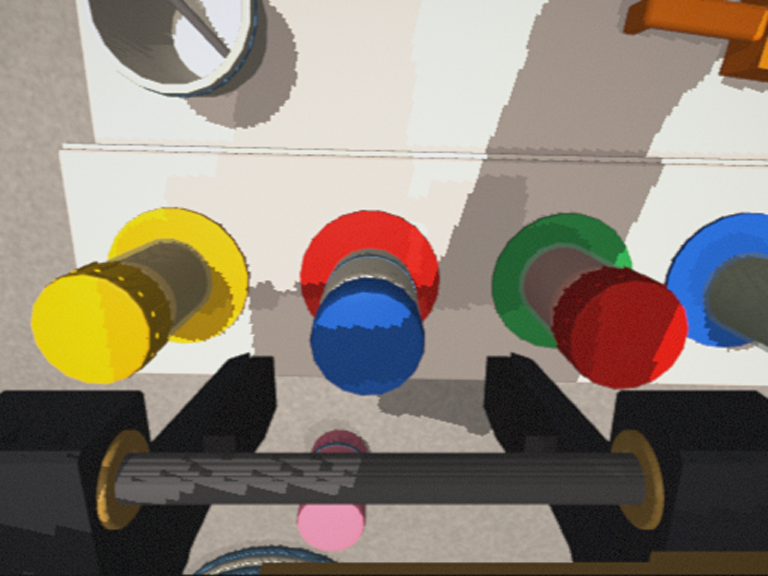

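The wrist view shows the blue pot on the red coaster at (368,335), the real one. The pink one is behind it at (330,520). The opening straddles the pot, so I'll descend.

Request:
drive_tool:
  rows:
    - {"dx":0.05,"dy":-0.1,"dz":0,"ax":0,"ay":0,"az":0}
    - {"dx":0,"dy":0,"dz":0.4,"ax":0,"ay":0,"az":0}
    - {"dx":0,"dy":0,"dz":0.4,"ax":0,"ay":0,"az":0}
    - {"dx":0,"dy":0,"dz":0.4,"ax":0,"ay":0,"az":0}
    - {"dx":0,"dy":0,"dz":0.35,"ax":0,"ay":0,"az":0}

```text
t: 4.77
eef_pos: [0.5802, 0.0119, 0.3021]
orientation: [-0.0, -0.129, 0.992, 0.0]
ft_force: [0.5, 0.8, 0.5]
grip_width: 0.776
```

Request:
drive_tool:
  rows:
    - {"dx":0,"dy":0,"dz":0,"ax":0,"ay":0,"az":0}
    - {"dx":0,"dy":0,"dz":0,"ax":0,"ay":0,"az":0}
    - {"dx":0,"dy":0,"dz":0,"ax":0,"ay":0,"az":0}
    - {"dx":0,"dy":0,"dz":0,"ax":0,"ay":0,"az":0}
    - {"dx":0,"dy":0,"dz":0,"ax":0,"ay":0,"az":0}

```text
t: 5.18
eef_pos: [0.5809, 0.0119, 0.3037]
orientation: [0.001, -0.129, 0.992, -0.0]
ft_force: [1.3, 0.4, 0.4]
grip_width: 0.778
```

```bash
python3 look.py w3.png blue,.580,.013,.169
```

```text
[0.5809 0.0119 0.3037] [ 8.000e-04 -1.293e-01  9.916e-01 -0.000e+00] 0.778 5.18
coaster yellow [ 0.6045 -0.0879] 267 0.74
coaster red [0.5797 0.0122] 237 0.67
coaster green [0.554  0.1127] 242 0.83
coaster blue [0.5189 0.2009] 40 1.14
cap blue [0.5763 0.013 ] 168 1.04
```

View pics/w3.png

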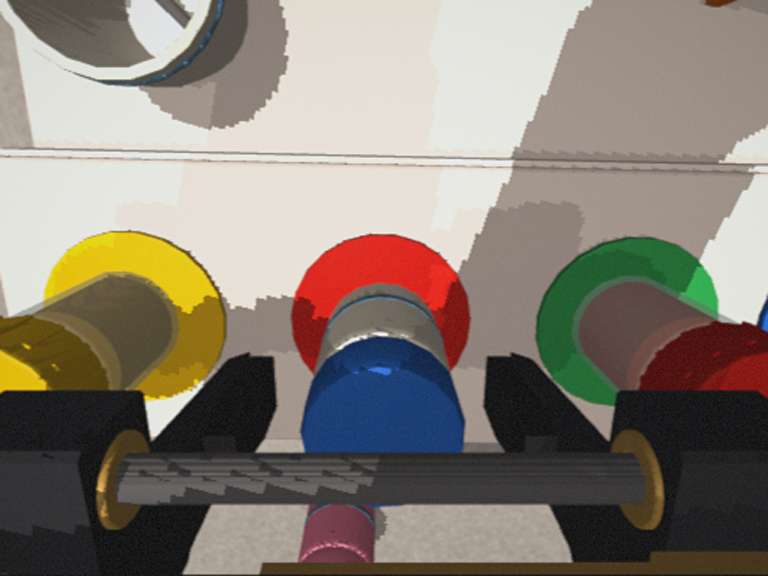

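Request:
drive_tool:
  rows:
    - {"dx":0,"dy":0,"dz":0,"ax":0,"ay":0,"az":0}
    - {"dx":0,"dy":0,"dz":0,"ax":0,"ay":0,"az":0}
    - {"dx":0,"dy":0,"dz":0,"ax":0,"ay":0,"az":0}
    - {"dx":0,"dy":0,"dz":0,"ax":0,"ay":0,"az":0}
    - {"dx":0,"dy":0,"dz":0,"ax":0,"ay":0,"az":0}
  hand: 1
  grip_force: 20

```text
t: 5.65
eef_pos: [0.5805, 0.012, 0.3028]
orientation: [0.0, -0.129, 0.992, 0.0]
ft_force: [-0.6, 0.2, 0.9]
grip_width: 0.519
```

Request:
drive_tool:
  rows:
    - {"dx":0,"dy":0,"dz":0,"ax":0,"ay":0,"az":0}
    - {"dx":0,"dy":0,"dz":-0.1,"ax":0,"ay":0,"az":0}
    - {"dx":0,"dy":0,"dz":-0.3,"ax":0,"ay":0,"az":0}
    - {"dx":0,"dy":0,"dz":-0.3,"ax":0,"ay":0,"az":0}
    - {"dx":0,"dy":0,"dz":-0.3,"ax":0,"ay":0,"az":0}

```text
t: 6.07
eef_pos: [0.5806, 0.0118, 0.3442]
orientation: [0.0, -0.129, 0.992, -0.0]
ft_force: [0.7, -0.1, -2.3]
grip_width: 0.517
```

Request:
drive_tool:
  rows:
    - {"dx":0.6,"dy":0.25,"dz":0,"ax":0,"ay":0,"az":0}
    - {"dx":0.6,"dy":0.25,"dz":0,"ax":0,"ay":0,"az":0}
    - {"dx":0.6,"dy":0.25,"dz":0,"ax":0,"ay":0,"az":0}
    - {"dx":0.6,"dy":0.25,"dz":0,"ax":0,"ay":0,"az":0}
    - {"dx":0.6,"dy":0.25,"dz":0,"ax":0,"ay":0,"az":0}

```text
t: 6.48
eef_pos: [0.4508, 0.0295, 0.3439]
orientation: [0.001, -0.129, 0.992, 0.0]
ft_force: [0.7, 0.2, -0.9]
grip_width: 0.513
```

Request:
drive_tool:
  rows:
    - {"dx":0,"dy":0,"dz":0,"ax":0,"ay":0,"az":0}
    - {"dx":0,"dy":0,"dz":0,"ax":0,"ay":0,"az":0}
    - {"dx":0,"dy":0,"dz":0.3,"ax":0,"ay":0,"az":0}
    - {"dx":0,"dy":0,"dz":0.4,"ax":0,"ay":0,"az":0}
    - {"dx":0,"dy":0,"dz":0.3,"ax":0,"ay":0,"az":0}

```text
t: 6.9
eef_pos: [0.4533, 0.0294, 0.303]
orientation: [0.002, -0.129, 0.992, -0.0]
ft_force: [-0.2, -0.5, -1.2]
grip_width: 0.513
```

```bash
python3 look.py w4.png; python3 - <<'E'
from h import *
f=grab_frame("scene"); show(f,"s4.png",scale=1.5)
E
```

```text
[0.4533 0.0294 0.303 ] [ 1.500e-03 -1.291e-01  9.916e-01 -1.000e-04] 0.513 6.9
coaster yellow [ 0.6007 -0.0828] 49 1.1
coaster red [0.5866 0.0212] 68 1.18
coaster green [0.565  0.1041] 58 0.97
coaster blue [0.5308 0.204 ] 38 0.78
```

View pics/w4.png

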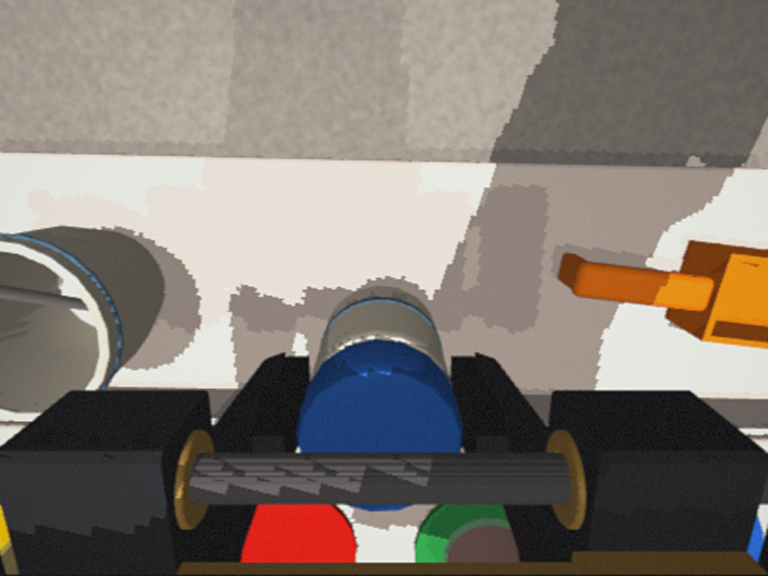

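View pics/s4.png

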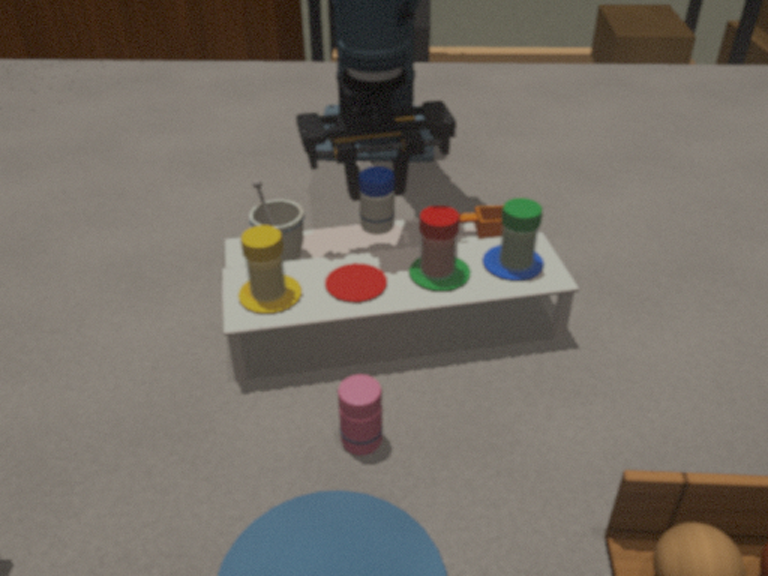

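Request:
drive_tool:
  rows:
    - {"dx":0,"dy":0,"dz":0.3,"ax":0,"ay":0,"az":0}
    - {"dx":0,"dy":0,"dz":0.3,"ax":0,"ay":0,"az":0}
    - {"dx":0,"dy":0,"dz":0.2,"ax":0,"ay":0,"az":0}
    - {"dx":0,"dy":0,"dz":0.05,"ax":0,"ay":0,"az":0}
    - {"dx":0,"dy":0,"dz":0,"ax":0,"ay":0,"az":0}

```text
t: 7.42
eef_pos: [0.4521, 0.0294, 0.2688]
orientation: [-0.0, -0.129, 0.992, -0.0]
ft_force: [-0.3, 0.3, -1.1]
grip_width: 0.515
```

Request:
drive_tool:
  rows:
    - {"dx":0,"dy":0,"dz":0.02,"ax":0,"ay":0,"az":0}
    - {"dx":0,"dy":0,"dz":0.02,"ax":0,"ay":0,"az":0}
    - {"dx":0,"dy":0,"dz":0,"ax":0,"ay":0,"az":0}
    - {"dx":0,"dy":0,"dz":0,"ax":0,"ay":0,"az":0}
    - {"dx":0,"dy":0,"dz":0,"ax":0,"ay":0,"az":0}

```text
t: 7.83
eef_pos: [0.4518, 0.0295, 0.2674]
orientation: [0.0, -0.129, 0.992, 0.0]
ft_force: [0.3, -0.3, -1.8]
grip_width: 0.515
```

Creep down until contact.

Request:
drive_tool:
  rows:
    - {"dx":0,"dy":0,"dz":0.02,"ax":0,"ay":0,"az":0}
    - {"dx":0,"dy":0,"dz":0.02,"ax":0,"ay":0,"az":0}
    - {"dx":0,"dy":0,"dz":0.02,"ax":0,"ay":0,"az":0}
    - {"dx":0,"dy":0,"dz":0,"ax":0,"ay":0,"az":0}
    - {"dx":0,"dy":0,"dz":0,"ax":0,"ay":0,"az":0}

```text
t: 8.25
eef_pos: [0.4517, 0.0294, 0.2646]
orientation: [-0.0, -0.129, 0.992, -0.0]
ft_force: [-0.2, -0.2, -2.2]
grip_width: 0.515
```

Request:
drive_tool:
  rows:
    - {"dx":0,"dy":0,"dz":0.015,"ax":0,"ay":0,"az":0}
    - {"dx":0,"dy":0,"dz":0.015,"ax":0,"ay":0,"az":0}
    - {"dx":0,"dy":0,"dz":0,"ax":0,"ay":0,"az":0}
    - {"dx":0,"dy":0,"dz":0,"ax":0,"ay":0,"az":0}
    - {"dx":0,"dy":0,"dz":0,"ax":0,"ay":0,"az":0}

```text
t: 8.67
eef_pos: [0.4518, 0.0295, 0.2637]
orientation: [0.0, -0.129, 0.992, 0.0]
ft_force: [-0.4, 0.5, 3.6]
grip_width: 0.515
```

Request:
drive_tool:
  rows:
    - {"dx":0,"dy":0,"dz":0,"ax":0,"ay":0,"az":0}
    - {"dx":0,"dy":0,"dz":0,"ax":0,"ay":0,"az":0}
    - {"dx":0,"dy":0,"dz":0,"ax":0,"ay":0,"az":0}
    - {"dx":0,"dy":0,"dz":0,"ax":0,"ay":0,"az":0}
    - {"dx":0,"dy":0,"dz":0,"ax":0,"ay":0,"az":0}
  hand: -0.55

```text
t: 9.08
eef_pos: [0.4517, 0.0294, 0.2635]
orientation: [-0.0, -0.129, 0.992, -0.0]
ft_force: [0.1, -0.2, 0.6]
grip_width: 0.773
```

Request:
drive_tool:
  rows:
    - {"dx":0,"dy":0,"dz":-0.3,"ax":0,"ay":0,"az":0}
    - {"dx":0,"dy":0,"dz":-0.5,"ax":0,"ay":0,"az":0}
    - {"dx":0,"dy":0,"dz":-0.6,"ax":0,"ay":0,"az":0}
    - {"dx":0,"dy":0,"dz":-0.6,"ax":0,"ay":0,"az":0}
    - {"dx":0,"dy":0,"dz":-0.5,"ax":0,"ay":0,"az":0}

```text
t: 9.5
eef_pos: [0.4517, 0.0294, 0.365]
orientation: [0.0, -0.129, 0.992, -0.0]
ft_force: [-0.3, 0.2, 0.0]
grip_width: 0.778
```

Request:
drive_tool:
  rows:
    - {"dx":-0.59,"dy":0.25,"dz":0,"ax":0,"ay":0,"az":0}
    - {"dx":-0.59,"dy":0.25,"dz":0,"ax":0,"ay":0,"az":0}
    - {"dx":-0.59,"dy":0.25,"dz":0,"ax":0,"ay":0,"az":0}
    - {"dx":-0.59,"dy":0.25,"dz":0,"ax":0,"ay":0,"az":0}
    - {"dx":-0.59,"dy":0.25,"dz":0,"ax":0,"ay":0,"az":0}

```text
t: 9.92
eef_pos: [0.5537, 0.1088, 0.3635]
orientation: [-0.0, -0.129, 0.992, 0.0]
ft_force: [-0.2, -0.1, 0.1]
grip_width: 0.774
```

Request:
drive_tool:
  rows:
    - {"dx":0,"dy":0,"dz":0,"ax":0,"ay":0,"az":0}
    - {"dx":0,"dy":0,"dz":0,"ax":0,"ay":0,"az":0}
    - {"dx":0,"dy":0,"dz":0,"ax":0,"ay":0,"az":0}
    - {"dx":0,"dy":0,"dz":0,"ax":0,"ay":0,"az":0}
    - {"dx":0,"dy":0,"dz":0,"ax":0,"ay":0,"az":0}

```text
t: 10.33
eef_pos: [0.5524, 0.1072, 0.3636]
orientation: [-0.0, -0.129, 0.992, -0.0]
ft_force: [0.5, 0.6, -0.8]
grip_width: 0.777
```

```bash
python3 look.py w5.png red,.553,.108,.169 green,.528,.202,.169 yellow,.604,-.088,.169
```

```text
[0.5524 0.1072 0.3636] [-2.000e-04 -1.287e-01  9.917e-01 -1.000e-04] 0.777 10.33
coaster yellow [ 0.604  -0.0879] 141 0.5
coaster red [0.5791 0.0125] 258 0.76
coaster green [0.5549 0.113 ] 172 0.98
coaster blue [0.5293 0.2043] 197 0.84
cap red [0.5516 0.1093] 185 0.84
cap green [0.5288 0.1987] 169 1.31
cap yellow [ 0.604 -0.088] 0 0.0
```

View pics/w5.png

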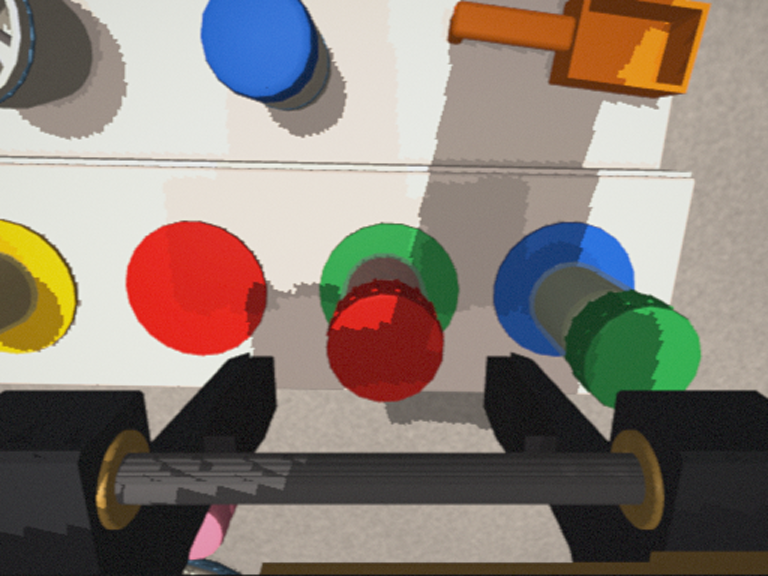

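Request:
drive_tool:
  rows:
    - {"dx":0,"dy":0.05,"dz":0,"ax":0,"ay":0,"az":0}
    - {"dx":0,"dy":0,"dz":0.4,"ax":0,"ay":0,"az":0}
    - {"dx":0,"dy":0,"dz":0.4,"ax":0,"ay":0,"az":0}
    - {"dx":0,"dy":0,"dz":0.4,"ax":0,"ay":0,"az":0}
    - {"dx":0,"dy":0,"dz":0.29,"ax":0,"ay":0,"az":0}

```text
t: 10.8
eef_pos: [0.5519, 0.1099, 0.3028]
orientation: [-0.0, -0.129, 0.992, -0.0]
ft_force: [-0.4, 0.6, 0.3]
grip_width: 0.775
```

Request:
drive_tool:
  rows:
    - {"dx":0,"dy":0,"dz":0,"ax":0,"ay":0,"az":0}
    - {"dx":0,"dy":0,"dz":0,"ax":0,"ay":0,"az":0}
    - {"dx":0,"dy":0,"dz":0,"ax":0,"ay":0,"az":0}
    - {"dx":0,"dy":0,"dz":0,"ax":0,"ay":0,"az":0}
    - {"dx":0,"dy":0,"dz":0,"ax":0,"ay":0,"az":0}

```text
t: 11.22
eef_pos: [0.5528, 0.11, 0.3048]
orientation: [0.001, -0.129, 0.992, 0.0]
ft_force: [-0.1, -0.1, -0.9]
grip_width: 0.773
```

Request:
drive_tool:
  rows:
    - {"dx":0,"dy":0,"dz":0,"ax":0,"ay":0,"az":0}
    - {"dx":0,"dy":0,"dz":0,"ax":0,"ay":0,"az":0}
    - {"dx":0,"dy":0,"dz":0,"ax":0,"ay":0,"az":0}
    - {"dx":0,"dy":0,"dz":0,"ax":0,"ay":0,"az":0}
    - {"dx":0,"dy":0,"dz":0,"ax":0,"ay":0,"az":0}
  hand: 1
  grip_force: 20

```text
t: 11.63
eef_pos: [0.5525, 0.1099, 0.3041]
orientation: [0.0, -0.129, 0.992, -0.0]
ft_force: [0.0, -0.6, 1.2]
grip_width: 0.512
```

```bash
python3 look.py w6.png red,.5517,.1093,.169
```

```text
[0.5525 0.1099 0.3041] [ 2.000e-04 -1.292e-01  9.916e-01 -0.000e+00] 0.512 11.63Traceback (most recent call last):
  File "look.py", line 6, in <module>
    a=circfit(f,c,.089,.038,p,s,tol=.015,smin=100)
  File "h.py", line 32, in circfit
    p=np.vstack([k[:,0] for k in cs if len(k)>15]).astype(float)
      ~~~~~~~~~^^^^^^^^^^^^^^^^^^^^^^^^^^^^^^^^^^^
    return _nx.concatenate(arrs, 0, dtype=dtype, casting=casting)
           ~~~~~~~~~~~~~~~^^^^^^^^^^^^^^^^^^^^^^^^^^^^^^^^^^^^^^^
ValueError: need at least one array to concatenate
```

Request:
drive_tool:
  rows:
    - {"dx":0,"dy":0,"dz":-0.1,"ax":0,"ay":0,"az":0}
    - {"dx":0,"dy":0,"dz":-0.3,"ax":0,"ay":0,"az":0}
    - {"dx":0,"dy":0,"dz":-0.3,"ax":0,"ay":0,"az":0}
    - {"dx":0,"dy":0,"dz":-0.3,"ax":0,"ay":0,"az":0}
    - {"dx":0,"dy":0,"dz":-0.1,"ax":0,"ay":0,"az":0}

```text
t: 12.1
eef_pos: [0.5532, 0.1101, 0.3508]
orientation: [0.002, -0.129, 0.992, 0.0]
ft_force: [0.8, -0.2, -1.2]
grip_width: 0.512
```

Request:
drive_tool:
  rows:
    - {"dx":-0.01,"dy":-0.4,"dz":0,"ax":0,"ay":0,"az":0}
    - {"dx":-0.01,"dy":-0.6,"dz":0,"ax":0,"ay":0,"az":0}
    - {"dx":-0.01,"dy":-0.6,"dz":0,"ax":0,"ay":0,"az":0}
    - {"dx":-0.01,"dy":-0.6,"dz":0,"ax":0,"ay":0,"az":0}
    - {"dx":0,"dy":-0.33,"dz":0,"ax":0,"ay":0,"az":0}

```text
t: 12.52
eef_pos: [0.5804, 0.0095, 0.3487]
orientation: [0.001, -0.128, 0.992, -0.001]
ft_force: [-0.2, -1.5, -0.6]
grip_width: 0.513
```

Request:
drive_tool:
  rows:
    - {"dx":0,"dy":0,"dz":0,"ax":0,"ay":0,"az":0}
    - {"dx":0,"dy":0,"dz":0,"ax":0,"ay":0,"az":0}
    - {"dx":0,"dy":0,"dz":0,"ax":0,"ay":0,"az":0}
    - {"dx":0,"dy":0,"dz":0,"ax":0,"ay":0,"az":0}
    - {"dx":0,"dy":0,"dz":0,"ax":0,"ay":0,"az":0}

```text
t: 12.93
eef_pos: [0.5797, 0.0141, 0.3479]
orientation: [-0.0, -0.13, 0.991, 0.0]
ft_force: [0.1, 0.3, -1.8]
grip_width: 0.515
```

```bash
sed -i 's/    p=np.vstack(\[/    if not any(len(k)>15 for k in cs): return np.array(init),0,0\n    p=np.vstack([/' h.py; python3 look.py w7.png red,.58,.0125,.213
```

```text
[0.5797 0.0141 0.3479] [-1.000e-04 -1.304e-01  9.915e-01  4.000e-04] 0.515 12.93
coaster yellow [ 0.6047 -0.0882] 219 0.76
coaster red [0.5798 0.0123] 215 0.8
coaster green [0.5538 0.1125] 272 0.96
coaster blue [0.5287 0.2035] 145 0.54
cap red [0.5632 0.0102] 191 1.24
```

View pics/w7.png

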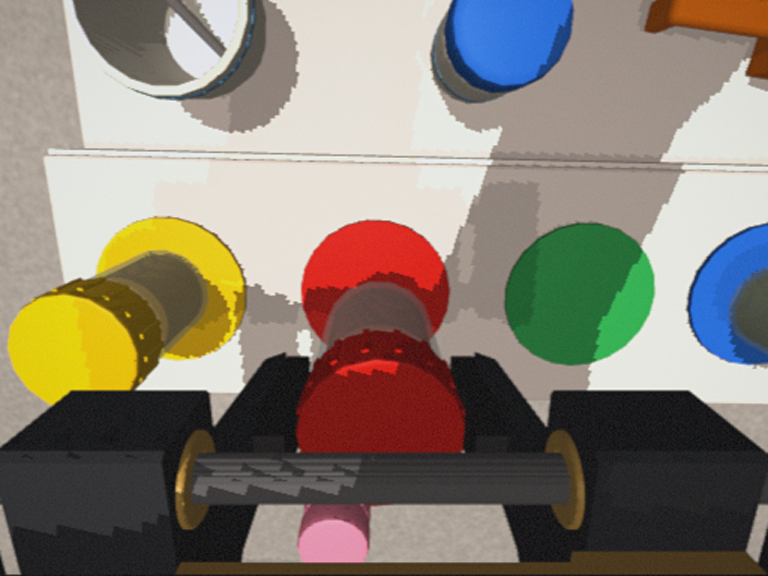

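```bash
python3 - <<'E'
from h import *
s=get_state(); f=grab_frame("wrist"); show(f,"w8.png",scale=3,crop=(170,130,340,300))
a=np.linspace(0,2*np.pi,200)
R=ext(f,s)@np.linalg.inv(np.array(f["T_tool_cam"]))
tx,ty=R[:2,0],R[:2,1]; o=R[:2,3]
print(tx,ty)
im=f["img"][:,:,::-1].copy()
im=cv2.resize(im,None,fx=3,fy=3,interpolation=cv2.INTER_CUBIC)
for off,col in ((0,(255,0,255)),(.004,(255,255,0)),(-.004,(0,255,0))):
    c=R[:3,3]+R[:3,2]*.2150+off*R[:3,0]
    P=np.array([c+.022*(np.cos(t)*R[:3,0]+np.sin(t)*R[:3,1]) for t in a])
    cv2.polylines(im,[np.round(proj(f,P,s)*3).astype(np.int32)],True,col,1)
cv2.imwrite("pics/w8.png",im[390:900,510:1020])
E
```

```text
[-0.96609067 -0.25820303] [-0.25820297  0.96609053]
```

View pics/w8.png

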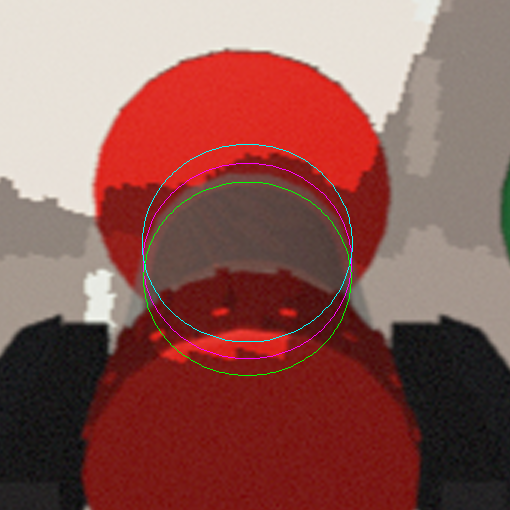

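Request:
drive_tool:
  rows:
    - {"dx":0.01,"dy":-0.04,"dz":0,"ax":0,"ay":0,"az":0}
    - {"dx":0,"dy":0,"dz":0.35,"ax":0,"ay":0,"az":0}
    - {"dx":0,"dy":0,"dz":0.35,"ax":0,"ay":0,"az":0}
    - {"dx":0,"dy":0,"dz":0.25,"ax":0,"ay":0,"az":0}
    - {"dx":0,"dy":0,"dz":0,"ax":0,"ay":0,"az":0}

```text
t: 13.45
eef_pos: [0.579, 0.011, 0.3079]
orientation: [-0.002, -0.129, 0.992, 0.0]
ft_force: [-0.7, -0.0, -2.1]
grip_width: 0.513
```

Request:
drive_tool:
  rows:
    - {"dx":0,"dy":0,"dz":0.02,"ax":0,"ay":0,"az":0}
    - {"dx":0,"dy":0,"dz":0.02,"ax":0,"ay":0,"az":0}
    - {"dx":0,"dy":0,"dz":0,"ax":0,"ay":0,"az":0}
    - {"dx":0,"dy":0,"dz":0,"ax":0,"ay":0,"az":0}
    - {"dx":0,"dy":0,"dz":0,"ax":0,"ay":0,"az":0}

```text
t: 13.87
eef_pos: [0.5801, 0.0109, 0.3088]
orientation: [0.0, -0.129, 0.992, -0.0]
ft_force: [0.1, 0.5, -1.0]
grip_width: 0.514
```

Request:
drive_tool:
  rows:
    - {"dx":0,"dy":0.035,"dz":0.02,"ax":0,"ay":0,"az":0}
    - {"dx":0,"dy":0,"dz":0.03,"ax":0,"ay":0,"az":0}
    - {"dx":0,"dy":0,"dz":0.02,"ax":0,"ay":0,"az":0}
    - {"dx":0,"dy":0,"dz":0,"ax":0,"ay":0,"az":0}
    - {"dx":0,"dy":0,"dz":0,"ax":0,"ay":0,"az":0}

```text
t: 14.28
eef_pos: [0.5795, 0.0123, 0.3054]
orientation: [-0.0, -0.129, 0.992, -0.0]
ft_force: [1.0, -0.2, -1.9]
grip_width: 0.515
```

Request:
drive_tool:
  rows:
    - {"dx":0,"dy":0,"dz":0.015,"ax":0,"ay":0,"az":0}
    - {"dx":0,"dy":0,"dz":0.015,"ax":0,"ay":0,"az":0}
    - {"dx":0,"dy":0,"dz":0,"ax":0,"ay":0,"az":0}
    - {"dx":0,"dy":0,"dz":0,"ax":0,"ay":0,"az":0}
    - {"dx":0,"dy":0,"dz":0,"ax":0,"ay":0,"az":0}

```text
t: 14.7
eef_pos: [0.5796, 0.0123, 0.3043]
orientation: [-0.0, -0.129, 0.992, -0.0]
ft_force: [0.6, -0.6, -0.9]
grip_width: 0.511
```

Request:
drive_tool:
  rows:
    - {"dx":0,"dy":0,"dz":0.01,"ax":0,"ay":0,"az":0}
    - {"dx":0,"dy":0,"dz":0.01,"ax":0,"ay":0,"az":0}
    - {"dx":0,"dy":0,"dz":0,"ax":0,"ay":0,"az":0}
    - {"dx":0,"dy":0,"dz":0,"ax":0,"ay":0,"az":0}
    - {"dx":0,"dy":0,"dz":0,"ax":0,"ay":0,"az":0}

```text
t: 15.12
eef_pos: [0.5798, 0.0122, 0.304]
orientation: [0.0, -0.129, 0.992, -0.0]
ft_force: [-0.8, 0.1, 5.6]
grip_width: 0.509
```

```bash
python3 - <<'E'
from h import *
s=get_state(); f=grab_frame("wrist")
R=ext(f,s)@np.linalg.inv(np.array(f["T_tool_cam"]))
im=f["img"][:,:,::-1].copy(); im=cv2.resize(im,None,fx=3,fy=3,interpolation=cv2.INTER_CUBIC)
a=np.linspace(0,2*np.pi,200)
for off,col in ((0,(255,0,255)),(.004,(255,255,0)),(-.004,(0,255,0))):
    c=R[:3,3]+R[:3,2]*.2150+off*R[:3,0]
    P=np.array([c+.022*(np.cos(t)*R[:3,0]+np.sin(t)*R[:3,1]) for t in a])
    cv2.polylines(im,[np.round(proj(f,P,s)*3).astype(np.int32)],True,col,1)
a=circfit(f,"red",.089,.038,(.5795,.0124),s,smin=100);print(a)
cv2.imwrite("pics/w9.png",im[390:900,510:1020])
E
```

```text
(array([0.57982196, 0.01223178]), 231, 0.0007379399817514972)
```

View pics/w9.png

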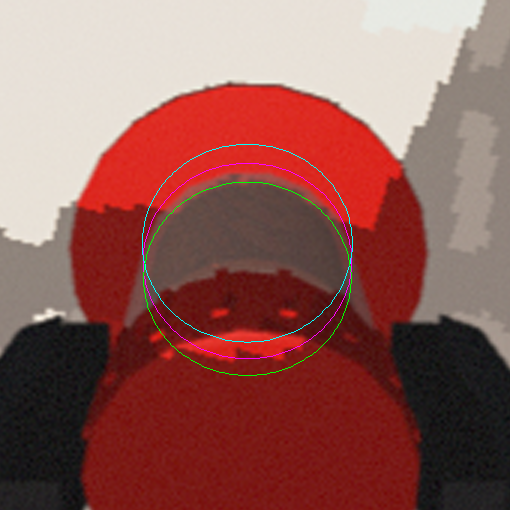

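Request:
drive_tool:
  rows:
    - {"dx":0,"dy":0,"dz":0,"ax":0,"ay":0,"az":0}
    - {"dx":0,"dy":0,"dz":0,"ax":0,"ay":0,"az":0}
    - {"dx":0,"dy":0,"dz":0,"ax":0,"ay":0,"az":0}
    - {"dx":0,"dy":0,"dz":0,"ax":0,"ay":0,"az":0}
    - {"dx":0,"dy":0,"dz":0,"ax":0,"ay":0,"az":0}
  hand: -0.55

```text
t: 15.58
eef_pos: [0.5795, 0.0123, 0.3033]
orientation: [-0.0, -0.129, 0.992, 0.0]
ft_force: [-0.4, 0.3, 0.5]
grip_width: 0.773
```

Request:
drive_tool:
  rows:
    - {"dx":0,"dy":0,"dz":-0.2,"ax":0,"ay":0,"az":0}
    - {"dx":0,"dy":0,"dz":-0.4,"ax":0,"ay":0,"az":0}
    - {"dx":0,"dy":0,"dz":-0.5,"ax":0,"ay":0,"az":0}
    - {"dx":0,"dy":0,"dz":-0.4,"ax":0,"ay":0,"az":0}
    - {"dx":0,"dy":0,"dz":0,"ax":0,"ay":0,"az":0}

```text
t: 16.0
eef_pos: [0.5808, 0.0121, 0.3673]
orientation: [0.003, -0.129, 0.992, -0.0]
ft_force: [0.8, 0.2, -0.2]
grip_width: 0.775
```

Request:
drive_tool:
  rows:
    - {"dx":0,"dy":0.6,"dz":0,"ax":0,"ay":0,"az":0}
    - {"dx":0,"dy":0.7,"dz":0,"ax":0,"ay":0,"az":0}
    - {"dx":0,"dy":0.7,"dz":0,"ax":0,"ay":0,"az":0}
    - {"dx":0,"dy":0.7,"dz":0,"ax":0,"ay":0,"az":0}
    - {"dx":0,"dy":0.7,"dz":0,"ax":0,"ay":0,"az":0}

```text
t: 16.42
eef_pos: [0.5441, 0.1448, 0.3632]
orientation: [-0.0, -0.129, 0.992, -0.0]
ft_force: [-0.1, -0.1, 0.1]
grip_width: 0.77
```

Request:
drive_tool:
  rows:
    - {"dx":0.02,"dy":0.7,"dz":0,"ax":0,"ay":0,"az":0}
    - {"dx":0,"dy":0.5,"dz":0,"ax":0,"ay":0,"az":0}
    - {"dx":0,"dy":0.3,"dz":0,"ax":0,"ay":0,"az":0}
    - {"dx":0,"dy":0,"dz":0,"ax":0,"ay":0,"az":0}
    - {"dx":0,"dy":0,"dz":0,"ax":0,"ay":0,"az":0}

```text
t: 16.83
eef_pos: [0.5286, 0.201, 0.3633]
orientation: [-0.0, -0.129, 0.992, -0.0]
ft_force: [-0.4, 0.5, -0.2]
grip_width: 0.777
```

Request:
drive_tool:
  rows:
    - {"dx":0,"dy":0,"dz":0,"ax":0,"ay":0,"az":0}
    - {"dx":0,"dy":0,"dz":0,"ax":0,"ay":0,"az":0}
    - {"dx":0,"dy":0,"dz":0,"ax":0,"ay":0,"az":0}
    - {"dx":0,"dy":0,"dz":0,"ax":0,"ay":0,"az":0}
    - {"dx":0,"dy":0,"dz":0,"ax":0,"ay":0,"az":0}

```text
t: 17.25
eef_pos: [0.5288, 0.2009, 0.3636]
orientation: [0.0, -0.129, 0.992, -0.0]
ft_force: [-0.4, 0.1, 0.3]
grip_width: 0.775
```

```bash
python3 look.py w10.png green,.528,.202,.169
```

```text
[0.5288 0.2009 0.3636] [ 0.000e+00 -1.288e-01  9.917e-01 -1.000e-04] 0.775 17.25
coaster yellow [ 0.6055 -0.0895] 0 0.0
coaster red [0.5787 0.0123] 155 0.59
coaster green [0.5536 0.1132] 256 1.09
coaster blue [0.53   0.2044] 180 0.9
cap green [0.5296 0.2063] 225 1.26
```

View pics/w10.png

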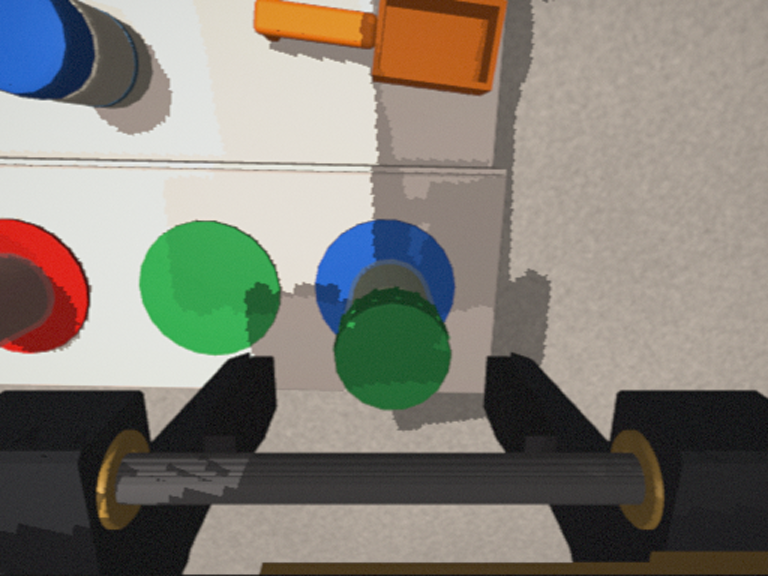

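Request:
drive_tool:
  rows:
    - {"dx":-0.06,"dy":0.125,"dz":0,"ax":0,"ay":0,"az":0}
    - {"dx":0,"dy":0,"dz":0.4,"ax":0,"ay":0,"az":0}
    - {"dx":0,"dy":0,"dz":0.4,"ax":0,"ay":0,"az":0}
    - {"dx":0,"dy":0,"dz":0.4,"ax":0,"ay":0,"az":0}
    - {"dx":0,"dy":0,"dz":0.29,"ax":0,"ay":0,"az":0}

```text
t: 17.72
eef_pos: [0.5293, 0.2074, 0.3027]
orientation: [-0.0, -0.129, 0.992, -0.0]
ft_force: [0.4, 0.2, -0.7]
grip_width: 0.775
```

Request:
drive_tool:
  rows:
    - {"dx":0,"dy":0,"dz":0,"ax":0,"ay":0,"az":0}
    - {"dx":0,"dy":0,"dz":0,"ax":0,"ay":0,"az":0}
    - {"dx":0,"dy":0,"dz":0,"ax":0,"ay":0,"az":0}
    - {"dx":0,"dy":0,"dz":0,"ax":0,"ay":0,"az":0}
    - {"dx":0,"dy":0,"dz":0,"ax":0,"ay":0,"az":0}

```text
t: 18.13
eef_pos: [0.53, 0.2071, 0.3048]
orientation: [0.001, -0.129, 0.992, 0.0]
ft_force: [-0.7, 0.7, 0.4]
grip_width: 0.778
```

```bash
cat > foot.py <<'E'
from h import *
import sys
# foot.py name color x y : overlay foot circles (TCP+.215) and coaster fit
s=get_state(); f=grab_frame("wrist")
R=ext(f,s)@np.linalg.inv(np.array(f["T_tool_cam"])); print(np.round(s["eef_pos"],4))
im=cv2.resize(f["img"][:,:,::-1].copy(),None,fx=3,fy=3,interpolation=cv2.INTER_CUBIC)
a=np.linspace(0,2*np.pi,200)
for off,col in ((0,(255,0,255)),(.004,(255,255,0)),(-.004,(0,255,0))):
    c=R[:3,3]+R[:3,2]*.2150+off*R[:3,0]
    P=np.array([c+.022*(np.cos(t)*R[:3,0]+np.sin(t)*R[:3,1]) for t in a])
    cv2.polylines(im,[np.round(proj(f,P,s)*3).astype(np.int32)],True,col,1)
a=circfit(f,sys.argv[2],.089,.038,(float(sys.argv[3]),float(sys.argv[4])),s,smin=100);print(a[0].round(4),a[1],a[2])
cv2.imwrite("pics/"+sys.argv[1],im[390:900,510:1020])
E
python3 foot.py w11.png blue .529 .204
```

```text
[0.53   0.2071 0.3048]
[0.5297 0.2043] 232 0.0008099858876084396
```

View pics/w11.png

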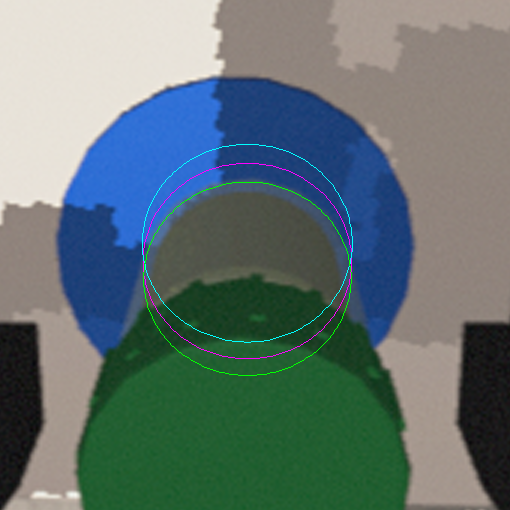

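Request:
drive_tool:
  rows:
    - {"dx":-0.08,"dy":0,"dz":0,"ax":0,"ay":0,"az":0}
    - {"dx":0,"dy":0,"dz":0,"ax":0,"ay":0,"az":0}
    - {"dx":0,"dy":0,"dz":0,"ax":0,"ay":0,"az":0}
    - {"dx":0,"dy":0,"dz":0,"ax":0,"ay":0,"az":0}
    - {"dx":0,"dy":0,"dz":0,"ax":0,"ay":0,"az":0}

```text
t: 18.6
eef_pos: [0.5327, 0.2078, 0.3039]
orientation: [-0.0, -0.129, 0.992, -0.0]
ft_force: [0.5, -0.7, -0.3]
grip_width: 0.775
```

Request:
drive_tool:
  rows:
    - {"dx":0,"dy":0,"dz":0,"ax":0,"ay":0,"az":0}
    - {"dx":0,"dy":0,"dz":0,"ax":0,"ay":0,"az":0}
    - {"dx":0,"dy":0,"dz":0,"ax":0,"ay":0,"az":0}
    - {"dx":0,"dy":0,"dz":0,"ax":0,"ay":0,"az":0}
    - {"dx":0,"dy":0,"dz":0,"ax":0,"ay":0,"az":0}
  hand: 1

```text
t: 19.02
eef_pos: [0.5327, 0.2077, 0.3039]
orientation: [-0.0, -0.129, 0.992, -0.0]
ft_force: [-0.3, -0.5, 0.3]
grip_width: 0.511
```

```bash
python3 foot.py w12.png blue .529 .204
```

```text
[0.5327 0.2077 0.3039]
[0.5297 0.2042] 226 0.0007914013509825858
```

View pics/w12.png

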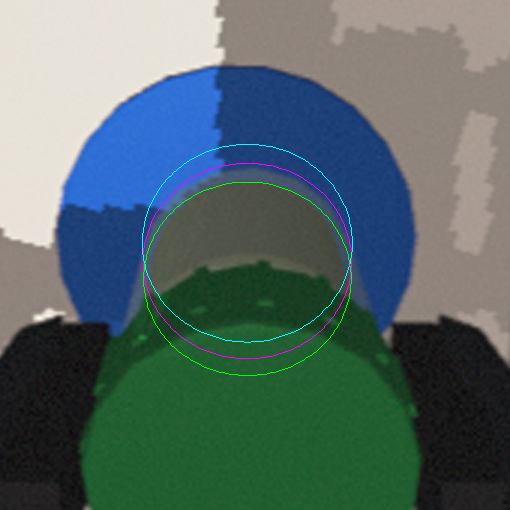

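Request:
drive_tool:
  rows:
    - {"dx":0,"dy":0,"dz":-0.1,"ax":0,"ay":0,"az":0}
    - {"dx":0,"dy":0,"dz":-0.3,"ax":0,"ay":0,"az":0}
    - {"dx":0,"dy":0,"dz":-0.3,"ax":0,"ay":0,"az":0}
    - {"dx":0,"dy":0,"dz":-0.3,"ax":0,"ay":0,"az":0}
    - {"dx":0,"dy":0,"dz":-0.1,"ax":0,"ay":0,"az":0}

```text
t: 19.48
eef_pos: [0.5334, 0.2081, 0.3509]
orientation: [0.002, -0.129, 0.992, 0.001]
ft_force: [0.3, -0.1, -1.2]
grip_width: 0.511
```

Request:
drive_tool:
  rows:
    - {"dx":0.02,"dy":-0.4,"dz":0,"ax":0,"ay":0,"az":0}
    - {"dx":0.03,"dy":-0.6,"dz":0,"ax":0,"ay":0,"az":0}
    - {"dx":0.03,"dy":-0.6,"dz":0,"ax":0,"ay":0,"az":0}
    - {"dx":0.03,"dy":-0.5,"dz":0,"ax":0,"ay":0,"az":0}
    - {"dx":0.01,"dy":-0.33,"dz":0,"ax":0,"ay":0,"az":0}

```text
t: 19.9
eef_pos: [0.5534, 0.1101, 0.3486]
orientation: [0.0, -0.128, 0.992, -0.0]
ft_force: [0.6, 0.4, -1.8]
grip_width: 0.51
```

Request:
drive_tool:
  rows:
    - {"dx":0,"dy":0,"dz":0,"ax":0,"ay":0,"az":0}
    - {"dx":0,"dy":0,"dz":0,"ax":0,"ay":0,"az":0}
    - {"dx":0,"dy":0,"dz":0,"ax":0,"ay":0,"az":0}
    - {"dx":0,"dy":0,"dz":0,"ax":0,"ay":0,"az":0}
    - {"dx":0,"dy":0,"dz":0,"ax":0,"ay":0,"az":0}

```text
t: 20.32
eef_pos: [0.5527, 0.1141, 0.3479]
orientation: [-0.0, -0.13, 0.991, 0.0]
ft_force: [0.6, -0.1, -2.2]
grip_width: 0.516
```

```bash
python3 foot.py w13.png green .554 .1127; python3 look.py w13b.png
```

```text
[0.5527 0.1141 0.3479]
[0.5547 0.1132] 202 0.0010386145834566857
[0.5528 0.1138 0.3479] [-1.000e-04 -1.301e-01  9.915e-01  2.000e-04] 0.517 20.37
coaster yellow [ 0.6034 -0.0879] 74 0.7
coaster red [0.5794 0.0122] 217 0.74
coaster green [0.5548 0.1132] 203 1.06
coaster blue [0.529  0.2037] 272 0.86
```

View pics/w13.png

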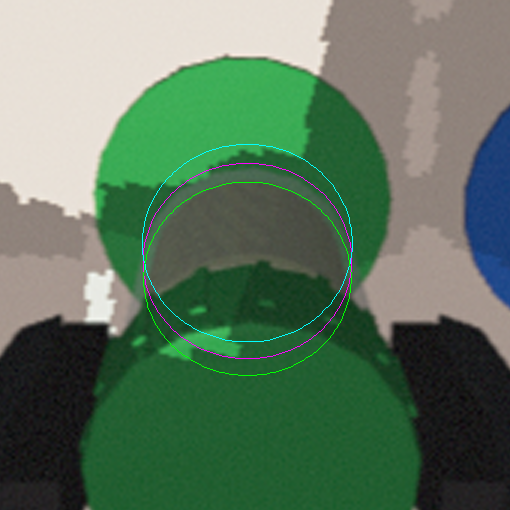

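View pics/w13b.png

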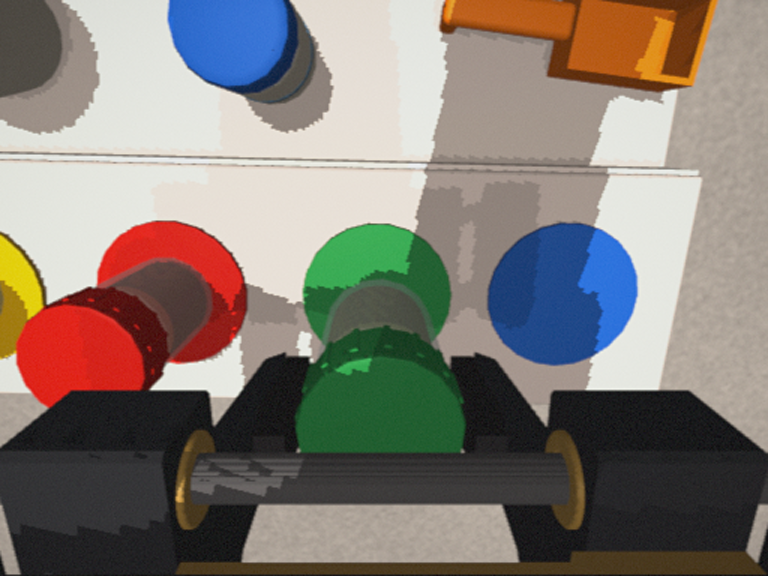

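Request:
drive_tool:
  rows:
    - {"dx":0,"dy":0,"dz":0,"ax":0,"ay":0,"az":0}
    - {"dx":0,"dy":0,"dz":0.35,"ax":0,"ay":0,"az":0}
    - {"dx":0,"dy":0,"dz":0.35,"ax":0,"ay":0,"az":0}
    - {"dx":0,"dy":0,"dz":0.25,"ax":0,"ay":0,"az":0}
    - {"dx":0,"dy":0,"dz":0.05,"ax":0,"ay":0,"az":0}

```text
t: 20.83
eef_pos: [0.5522, 0.1126, 0.3062]
orientation: [-0.002, -0.129, 0.992, -0.0]
ft_force: [-0.7, -0.6, -1.4]
grip_width: 0.514
```

Request:
drive_tool:
  rows:
    - {"dx":0,"dy":0,"dz":0,"ax":0,"ay":0,"az":0}
    - {"dx":0,"dy":0,"dz":0,"ax":0,"ay":0,"az":0}
    - {"dx":0,"dy":0,"dz":0,"ax":0,"ay":0,"az":0}
    - {"dx":0,"dy":0,"dz":0,"ax":0,"ay":0,"az":0}
    - {"dx":0,"dy":0,"dz":0,"ax":0,"ay":0,"az":0}

```text
t: 21.25
eef_pos: [0.5532, 0.1126, 0.3085]
orientation: [0.001, -0.129, 0.992, 0.0]
ft_force: [0.2, -0.1, -1.8]
grip_width: 0.513
```

Request:
drive_tool:
  rows:
    - {"dx":0,"dy":0.01,"dz":0.03,"ax":0,"ay":0,"az":0}
    - {"dx":0,"dy":0,"dz":0.03,"ax":0,"ay":0,"az":0}
    - {"dx":0,"dy":0,"dz":0.02,"ax":0,"ay":0,"az":0}
    - {"dx":0,"dy":0,"dz":0,"ax":0,"ay":0,"az":0}
    - {"dx":0,"dy":0,"dz":0,"ax":0,"ay":0,"az":0}

```text
t: 21.67
eef_pos: [0.5528, 0.113, 0.3047]
orientation: [-0.0, -0.129, 0.992, -0.0]
ft_force: [-0.6, 0.1, -0.9]
grip_width: 0.513
```

Request:
drive_tool:
  rows:
    - {"dx":0,"dy":0,"dz":0.01,"ax":0,"ay":0,"az":0}
    - {"dx":0,"dy":0,"dz":0.01,"ax":0,"ay":0,"az":0}
    - {"dx":0,"dy":0,"dz":0,"ax":0,"ay":0,"az":0}
    - {"dx":0,"dy":0,"dz":0,"ax":0,"ay":0,"az":0}
    - {"dx":0,"dy":0,"dz":0,"ax":0,"ay":0,"az":0}

```text
t: 22.08
eef_pos: [0.5529, 0.113, 0.304]
orientation: [0.0, -0.129, 0.992, -0.0]
ft_force: [-0.7, -0.3, -1.1]
grip_width: 0.516
```

Request:
drive_tool:
  rows:
    - {"dx":0,"dy":0,"dz":0.01,"ax":0,"ay":0,"az":0}
    - {"dx":0,"dy":0,"dz":0.01,"ax":0,"ay":0,"az":0}
    - {"dx":0,"dy":0,"dz":0,"ax":0,"ay":0,"az":0}
    - {"dx":0,"dy":0,"dz":0,"ax":0,"ay":0,"az":0}
    - {"dx":0,"dy":0,"dz":0,"ax":0,"ay":0,"az":0}

```text
t: 22.5
eef_pos: [0.5532, 0.1129, 0.3039]
orientation: [0.001, -0.129, 0.992, 0.0]
ft_force: [-0.9, 0.0, 5.5]
grip_width: 0.513
```

```bash
python3 foot.py w14.png green .554 .1127
```

```text
[0.5532 0.1129 0.3039]
[0.5547 0.1131] 223 0.0008973973110314022
```

View pics/w14.png

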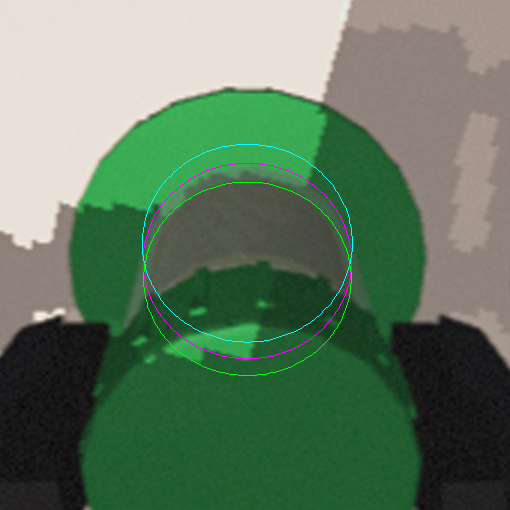

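Request:
drive_tool:
  rows:
    - {"dx":0,"dy":0,"dz":0,"ax":0,"ay":0,"az":0}
    - {"dx":0,"dy":0,"dz":0,"ax":0,"ay":0,"az":0}
    - {"dx":0,"dy":0,"dz":0,"ax":0,"ay":0,"az":0}
    - {"dx":0,"dy":0,"dz":0,"ax":0,"ay":0,"az":0}
    - {"dx":0,"dy":0,"dz":0,"ax":0,"ay":0,"az":0}
  hand: -0.55

```text
t: 22.97
eef_pos: [0.5528, 0.113, 0.303]
orientation: [-0.0, -0.129, 0.992, -0.0]
ft_force: [0.4, 0.5, 0.1]
grip_width: 0.774
```

Request:
drive_tool:
  rows:
    - {"dx":0,"dy":0,"dz":-0.2,"ax":0,"ay":0,"az":0}
    - {"dx":0,"dy":0,"dz":-0.4,"ax":0,"ay":0,"az":0}
    - {"dx":0,"dy":0,"dz":-0.5,"ax":0,"ay":0,"az":0}
    - {"dx":0,"dy":0,"dz":-0.4,"ax":0,"ay":0,"az":0}
    - {"dx":0,"dy":0,"dz":0,"ax":0,"ay":0,"az":0}

```text
t: 23.38
eef_pos: [0.5541, 0.1131, 0.3668]
orientation: [0.003, -0.129, 0.992, 0.0]
ft_force: [0.9, -0.0, 0.4]
grip_width: 0.777
```

Request:
drive_tool:
  rows:
    - {"dx":0.5,"dy":-0.2,"dz":0,"ax":0,"ay":0,"az":0}
    - {"dx":0.7,"dy":-0.3,"dz":0,"ax":0,"ay":0,"az":0}
    - {"dx":0.7,"dy":-0.35,"dz":0,"ax":0,"ay":0,"az":0}
    - {"dx":0.7,"dy":-0.35,"dz":0,"ax":0,"ay":0,"az":0}
    - {"dx":0.4,"dy":-0.17,"dz":0,"ax":0,"ay":0,"az":0}

```text
t: 23.8
eef_pos: [0.4483, 0.027, 0.3625]
orientation: [-0.001, -0.128, 0.992, -0.0]
ft_force: [-1.4, -0.4, 0.2]
grip_width: 0.775
```

Request:
drive_tool:
  rows:
    - {"dx":0,"dy":0,"dz":0,"ax":0,"ay":0,"az":0}
    - {"dx":0,"dy":0,"dz":0,"ax":0,"ay":0,"az":0}
    - {"dx":0,"dy":0,"dz":0,"ax":0,"ay":0,"az":0}
    - {"dx":0,"dy":0,"dz":0,"ax":0,"ay":0,"az":0}
    - {"dx":0,"dy":0,"dz":0,"ax":0,"ay":0,"az":0}

```text
t: 24.22
eef_pos: [0.4517, 0.0301, 0.3631]
orientation: [0.0, -0.13, 0.992, 0.0]
ft_force: [0.4, 0.3, -0.2]
grip_width: 0.772
```

```bash
python3 look.py w15.png blue,.452,.029,.130
```

```text
[0.4517 0.0301 0.3631] [ 2.000e-04 -1.299e-01  9.915e-01  0.000e+00] 0.772 24.22
coaster yellow [ 0.5784 -0.1149] 17 1.13
coaster red [0.5789 0.011 ] 106 1.01
coaster green [0.5529 0.1139] 91 0.91
coaster blue [0.515  0.1488] 16 1.04
cap blue [0.4517 0.0304] 183 0.98
```

View pics/w15.png

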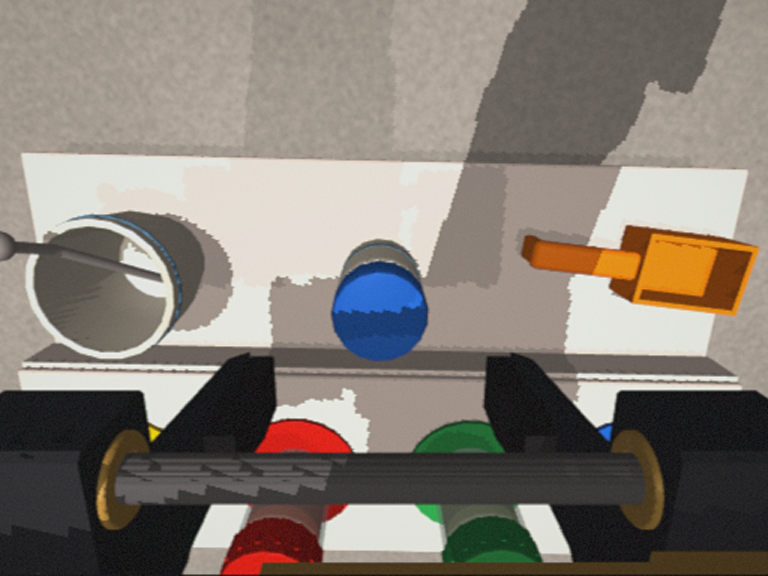

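Request:
drive_tool:
  rows:
    - {"dx":0,"dy":0,"dz":0.5,"ax":0,"ay":0,"az":0}
    - {"dx":0,"dy":0,"dz":0.7,"ax":0,"ay":0,"az":0}
    - {"dx":0,"dy":0,"dz":0.6,"ax":0,"ay":0,"az":0}
    - {"dx":0,"dy":0,"dz":0.4,"ax":0,"ay":0,"az":0}
    - {"dx":0,"dy":0,"dz":0.2,"ax":0,"ay":0,"az":0}

```text
t: 24.68
eef_pos: [0.4505, 0.0296, 0.2651]
orientation: [-0.001, -0.13, 0.992, -0.0]
ft_force: [0.2, -0.7, 0.6]
grip_width: 0.776
```

Request:
drive_tool:
  rows:
    - {"dx":0,"dy":0,"dz":0,"ax":0,"ay":0,"az":0}
    - {"dx":0,"dy":0,"dz":0,"ax":0,"ay":0,"az":0}
    - {"dx":0,"dy":0,"dz":0,"ax":0,"ay":0,"az":0}
    - {"dx":0,"dy":0,"dz":0,"ax":0,"ay":0,"az":0}
    - {"dx":0,"dy":0,"dz":0,"ax":0,"ay":0,"az":0}

```text
t: 25.1
eef_pos: [0.4513, 0.0293, 0.268]
orientation: [0.001, -0.129, 0.992, 0.0]
ft_force: [0.2, -0.3, -0.1]
grip_width: 0.777
```

```bash
sed -i 's/\.2150/float(sys.argv[5])/; s/\.022\*/float(sys.argv[6])*/' foot.py; python3 foot.py w16.png blue .529 .2037 .2145 .023
```

```text
[0.4513 0.0293 0.268 ]
[0.529  0.2037] 0 0
```

View pics/w16.png

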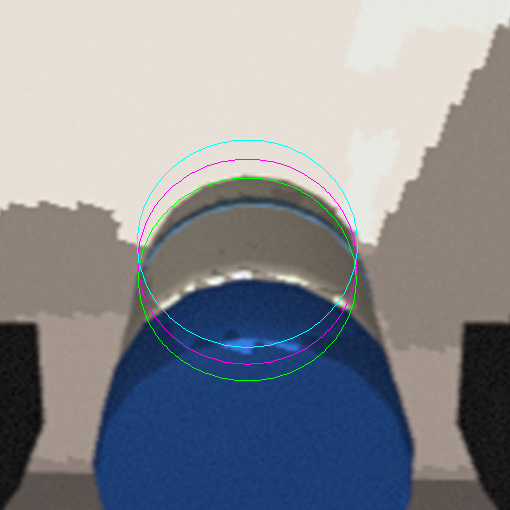

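Request:
drive_tool:
  rows:
    - {"dx":-0.04,"dy":0,"dz":0.05,"ax":0,"ay":0,"az":0}
    - {"dx":0,"dy":0,"dz":0.05,"ax":0,"ay":0,"az":0}
    - {"dx":0,"dy":0,"dz":0,"ax":0,"ay":0,"az":0}
    - {"dx":0,"dy":0,"dz":0,"ax":0,"ay":0,"az":0}
    - {"dx":0,"dy":0,"dz":0,"ax":0,"ay":0,"az":0}

```text
t: 25.57
eef_pos: [0.4524, 0.0296, 0.263]
orientation: [-0.0, -0.129, 0.992, -0.0]
ft_force: [0.4, -0.4, 0.7]
grip_width: 0.777
```

Request:
drive_tool:
  rows:
    - {"dx":0,"dy":0,"dz":0,"ax":0,"ay":0,"az":0}
    - {"dx":0,"dy":0,"dz":0,"ax":0,"ay":0,"az":0}
    - {"dx":0,"dy":0,"dz":0,"ax":0,"ay":0,"az":0}
    - {"dx":0,"dy":0,"dz":0,"ax":0,"ay":0,"az":0}
    - {"dx":0,"dy":0,"dz":0,"ax":0,"ay":0,"az":0}
  hand: 1

```text
t: 25.98
eef_pos: [0.4525, 0.0297, 0.2631]
orientation: [0.0, -0.129, 0.992, 0.0]
ft_force: [-0.8, -0.1, 1.2]
grip_width: 0.516
```

Request:
drive_tool:
  rows:
    - {"dx":0,"dy":0,"dz":-0.1,"ax":0,"ay":0,"az":0}
    - {"dx":0,"dy":0,"dz":-0.5,"ax":0,"ay":0,"az":0}
    - {"dx":0,"dy":0,"dz":-0.6,"ax":0,"ay":0,"az":0}
    - {"dx":0,"dy":0,"dz":-0.6,"ax":0,"ay":0,"az":0}
    - {"dx":0,"dy":0,"dz":-0.3,"ax":0,"ay":0,"az":0}

```text
t: 26.4
eef_pos: [0.4529, 0.0295, 0.3495]
orientation: [0.001, -0.129, 0.992, 0.0]
ft_force: [0.7, 1.0, -2.2]
grip_width: 0.516
```

Request:
drive_tool:
  rows:
    - {"dx":0,"dy":0.6,"dz":-0.1,"ax":0,"ay":0,"az":0}
    - {"dx":0,"dy":0.8,"dz":-0.1,"ax":0,"ay":0,"az":0}
    - {"dx":0,"dy":0.9,"dz":0,"ax":0,"ay":0,"az":0}
    - {"dx":0,"dy":0.8,"dz":0,"ax":0,"ay":0,"az":0}
    - {"dx":0,"dy":0.6,"dz":0,"ax":0,"ay":0,"az":0}

```text
t: 26.82
eef_pos: [0.4133, 0.1751, 0.3554]
orientation: [-0.0, -0.13, 0.991, 0.0]
ft_force: [1.1, -0.1, -2.4]
grip_width: 0.516
```

Request:
drive_tool:
  rows:
    - {"dx":-0.4,"dy":0,"dz":0,"ax":0,"ay":0,"az":0}
    - {"dx":-0.7,"dy":0,"dz":0,"ax":0,"ay":0,"az":0}
    - {"dx":-0.7,"dy":0,"dz":0,"ax":0,"ay":0,"az":0}
    - {"dx":-0.7,"dy":0,"dz":0,"ax":0,"ay":0,"az":0}
    - {"dx":-0.46,"dy":0,"dz":0,"ax":0,"ay":0,"az":0}

```text
t: 27.23
eef_pos: [0.5309, 0.2035, 0.3552]
orientation: [0.001, -0.129, 0.992, -0.0]
ft_force: [0.1, 0.0, -1.7]
grip_width: 0.517
```

Request:
drive_tool:
  rows:
    - {"dx":0,"dy":0,"dz":0,"ax":0,"ay":0,"az":0}
    - {"dx":0,"dy":0,"dz":0,"ax":0,"ay":0,"az":0}
    - {"dx":0,"dy":0,"dz":0,"ax":0,"ay":0,"az":0}
    - {"dx":0,"dy":0,"dz":0,"ax":0,"ay":0,"az":0}
    - {"dx":0,"dy":0,"dz":0,"ax":0,"ay":0,"az":0}

```text
t: 27.65
eef_pos: [0.5282, 0.2029, 0.3552]
orientation: [-0.0, -0.129, 0.992, -0.0]
ft_force: [-0.3, 0.3, -2.0]
grip_width: 0.516
```

```bash
python3 foot.py w17.png blue .529 .2037 .2131 .023;python3 look.py w17b.png
```

```text
[0.5282 0.2029 0.3552]
[0.5299 0.2043] 197 0.0009558316773700308
[0.5283 0.2029 0.3553] [-2.000e-04 -1.293e-01  9.916e-01  0.000e+00] 0.518 27.7
coaster yellow [ 0.6055 -0.0895] 0 0.0
coaster red [0.5784 0.0121] 139 0.78
coaster green [0.5542 0.1126] 204 0.98
coaster blue [0.5299 0.2043] 195 0.96
```

View pics/w17.png

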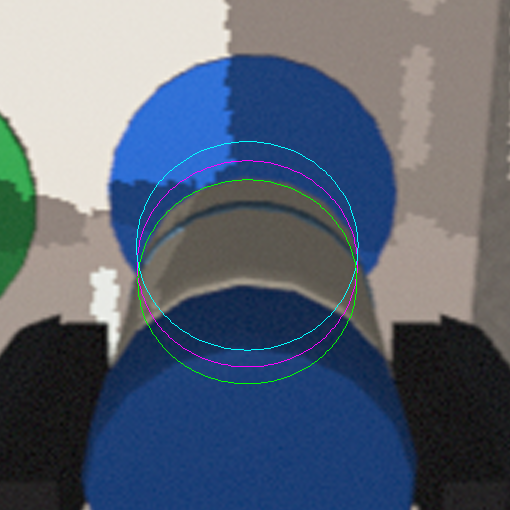

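View pics/w17b.png

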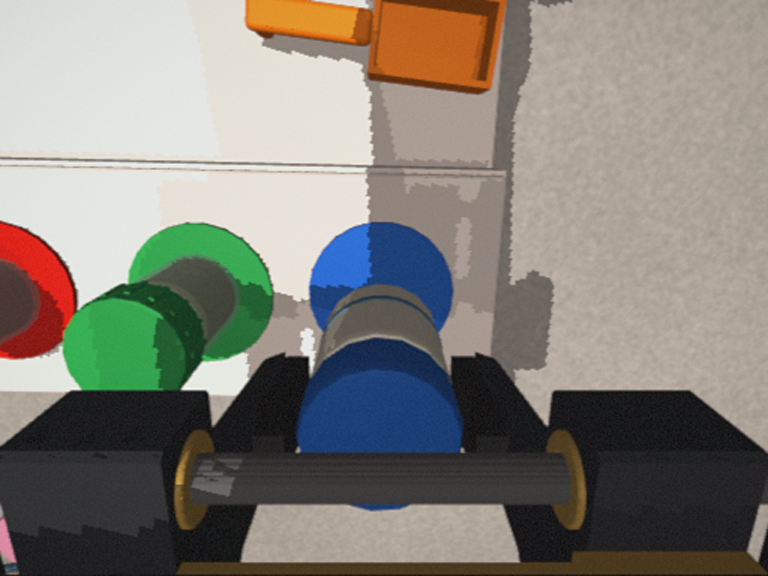

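Request:
drive_tool:
  rows:
    - {"dx":0.065,"dy":0.02,"dz":0,"ax":0,"ay":0,"az":0}
    - {"dx":0,"dy":0,"dz":0.4,"ax":0,"ay":0,"az":0}
    - {"dx":0,"dy":0,"dz":0.45,"ax":0,"ay":0,"az":0}
    - {"dx":0,"dy":0,"dz":0.3,"ax":0,"ay":0,"az":0}
    - {"dx":0,"dy":0,"dz":0.05,"ax":0,"ay":0,"az":0}

```text
t: 28.17
eef_pos: [0.5251, 0.2029, 0.305]
orientation: [-0.002, -0.129, 0.992, -0.001]
ft_force: [-1.0, -0.5, -2.4]
grip_width: 0.517
```

Request:
drive_tool:
  rows:
    - {"dx":0,"dy":0,"dz":0,"ax":0,"ay":0,"az":0}
    - {"dx":0,"dy":0,"dz":0,"ax":0,"ay":0,"az":0}
    - {"dx":0,"dy":0,"dz":0,"ax":0,"ay":0,"az":0}
    - {"dx":0,"dy":0,"dz":0,"ax":0,"ay":0,"az":0}
    - {"dx":0,"dy":0,"dz":0,"ax":0,"ay":0,"az":0}

```text
t: 28.58
eef_pos: [0.5265, 0.2033, 0.3078]
orientation: [0.001, -0.129, 0.992, 0.0]
ft_force: [0.2, 0.3, -1.4]
grip_width: 0.516
```

```bash
python3 foot.py w18.png blue .529 .2037 .2131 .023
```

```text
[0.5265 0.2033 0.3078]
[0.5297 0.2042] 224 0.0008792605742648784
```

View pics/w18.png

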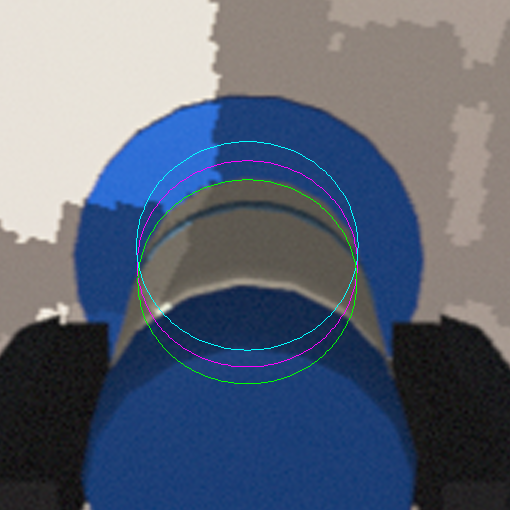

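Request:
drive_tool:
  rows:
    - {"dx":0.01,"dy":0,"dz":0.03,"ax":0,"ay":0,"az":0}
    - {"dx":0,"dy":0,"dz":0.03,"ax":0,"ay":0,"az":0}
    - {"dx":0,"dy":0,"dz":0.02,"ax":0,"ay":0,"az":0}
    - {"dx":0,"dy":0,"dz":0,"ax":0,"ay":0,"az":0}
    - {"dx":0,"dy":0,"dz":0,"ax":0,"ay":0,"az":0}

```text
t: 29.05
eef_pos: [0.5258, 0.203, 0.3038]
orientation: [-0.0, -0.129, 0.992, -0.0]
ft_force: [-0.0, -0.1, -2.3]
grip_width: 0.516
```

Request:
drive_tool:
  rows:
    - {"dx":0,"dy":0,"dz":0.015,"ax":0,"ay":0,"az":0}
    - {"dx":0,"dy":0,"dz":0.015,"ax":0,"ay":0,"az":0}
    - {"dx":0,"dy":0,"dz":0,"ax":0,"ay":0,"az":0}
    - {"dx":0,"dy":0,"dz":0,"ax":0,"ay":0,"az":0}
    - {"dx":0,"dy":0,"dz":0,"ax":0,"ay":0,"az":0}

```text
t: 29.47
eef_pos: [0.5259, 0.2031, 0.3027]
orientation: [0.0, -0.129, 0.992, -0.0]
ft_force: [-0.3, -0.1, -2.4]
grip_width: 0.52
```

Request:
drive_tool:
  rows:
    - {"dx":0,"dy":0,"dz":0.01,"ax":0,"ay":0,"az":0}
    - {"dx":0,"dy":0,"dz":0.01,"ax":0,"ay":0,"az":0}
    - {"dx":0,"dy":0,"dz":0,"ax":0,"ay":0,"az":0}
    - {"dx":0,"dy":0,"dz":0,"ax":0,"ay":0,"az":0}
    - {"dx":0,"dy":0,"dz":0,"ax":0,"ay":0,"az":0}

```text
t: 29.88
eef_pos: [0.526, 0.2031, 0.3022]
orientation: [0.0, -0.129, 0.992, 0.0]
ft_force: [0.1, -0.8, 2.3]
grip_width: 0.514
```

Request:
drive_tool:
  rows:
    - {"dx":0,"dy":0,"dz":0,"ax":0,"ay":0,"az":0}
    - {"dx":0,"dy":0,"dz":0,"ax":0,"ay":0,"az":0}
    - {"dx":0,"dy":0,"dz":0,"ax":0,"ay":0,"az":0}
    - {"dx":0,"dy":0,"dz":0,"ax":0,"ay":0,"az":0}
    - {"dx":0,"dy":0,"dz":0,"ax":0,"ay":0,"az":0}
  hand: -0.55

```text
t: 30.3
eef_pos: [0.5259, 0.2031, 0.3019]
orientation: [0.0, -0.129, 0.992, -0.0]
ft_force: [-0.1, -0.3, 0.2]
grip_width: 0.771
```

Request:
drive_tool:
  rows:
    - {"dx":0,"dy":0,"dz":-0.2,"ax":0,"ay":0,"az":0}
    - {"dx":0,"dy":0,"dz":-0.5,"ax":0,"ay":0,"az":0}
    - {"dx":0,"dy":0,"dz":-0.7,"ax":0,"ay":0,"az":0}
    - {"dx":0,"dy":0,"dz":-0.7,"ax":0,"ay":0,"az":0}
    - {"dx":0,"dy":0,"dz":-0.5,"ax":0,"ay":0,"az":0}

```text
t: 30.72
eef_pos: [0.5262, 0.203, 0.4089]
orientation: [0.001, -0.129, 0.992, 0.0]
ft_force: [0.2, 0.4, -0.4]
grip_width: 0.774
```

Request:
drive_tool:
  rows:
    - {"dx":0.1,"dy":-0.8,"dz":0,"ax":0,"ay":0,"az":0}
    - {"dx":0.2,"dy":-0.9,"dz":0,"ax":0,"ay":0,"az":0}
    - {"dx":0.2,"dy":-0.9,"dz":0,"ax":0,"ay":0,"az":0}
    - {"dx":0.2,"dy":-0.8,"dz":0,"ax":0,"ay":0,"az":0}
    - {"dx":0,"dy":-0.5,"dz":0,"ax":0,"ay":0,"az":0}

```text
t: 31.13
eef_pos: [0.5381, 0.0408, 0.4067]
orientation: [-0.0, -0.127, 0.992, -0.001]
ft_force: [-0.7, 0.1, -0.3]
grip_width: 0.775
```

Request:
drive_tool:
  rows:
    - {"dx":0,"dy":0,"dz":0,"ax":0,"ay":0,"az":0}
    - {"dx":0,"dy":0,"dz":0,"ax":0,"ay":0,"az":0}
    - {"dx":0,"dy":0,"dz":0,"ax":0,"ay":0,"az":0}
    - {"dx":0,"dy":0,"dz":0,"ax":0,"ay":0,"az":0}
    - {"dx":0,"dy":0,"dz":0,"ax":0,"ay":0,"az":0}

```text
t: 31.55
eef_pos: [0.5387, 0.0466, 0.4059]
orientation: [-0.0, -0.13, 0.991, 0.0]
ft_force: [0.5, -0.5, 0.2]
grip_width: 0.774
```

```bash
python3 look.py w19.png; python3 - <<'E'
from h import *
f=grab_frame("scene"); show(f,"s19.png",scale=3,crop=(135,100,395,290))
E
```

```text
[0.5387 0.0466 0.4059] [-0.000e+00 -1.305e-01  9.915e-01  3.000e-04] 0.774 31.55
coaster yellow [ 0.6045 -0.0879] 179 0.77
coaster red [0.5798 0.0121] 170 0.9
coaster green [0.5544 0.1134] 176 1.2
coaster blue [0.5293 0.2042] 171 0.88
```

View pics/w19.png

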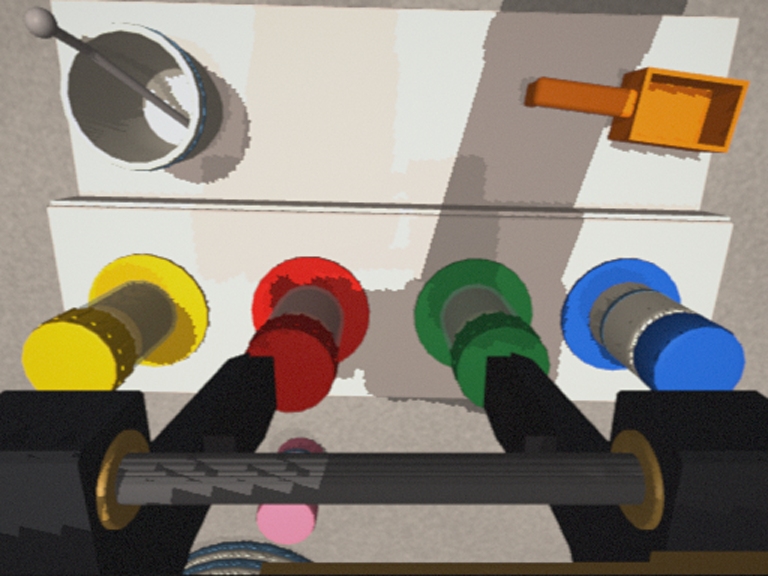

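View pics/s19.png

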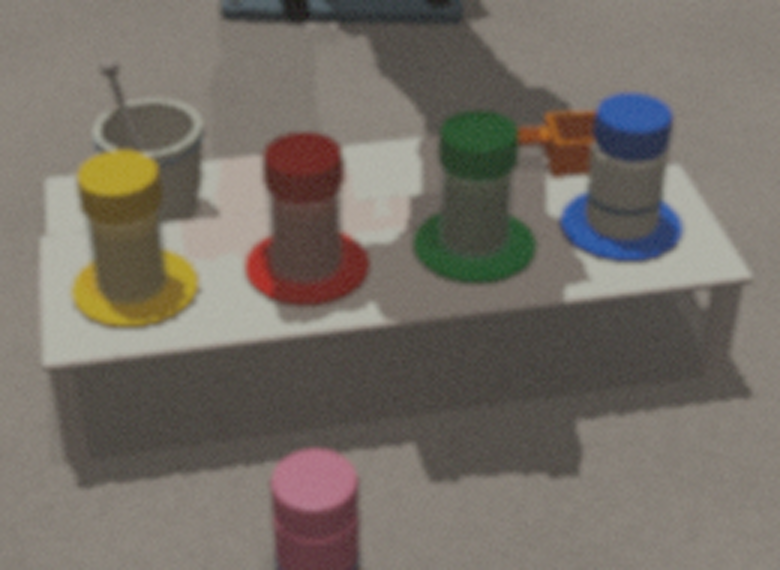

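```bash
python3 - <<'E'
from h import *
init={"yellow":(.6045,-.088),"red":(.5797,.0123),"green":(.5542,.113),"blue":(.5293,.204)}
a=np.linspace(0,2*np.pi,200); C=np.c_[np.cos(a),np.sin(a)]
s=get_state()
for n,sc,crop in (("wrist",3,(40,150,500,280)),("scene",5,(150,120,370,220))):
    f=grab_frame(n); im=cv2.resize(f["img"][:,:,::-1],None,fx=sc,fy=sc,interpolation=cv2.INTER_CUBIC)
    for c,p in init.items():
        # coaster-only: fit outer contour restricted to visible near-camera pixels
        q=circfit(f,c,.089,.038,p,s if n=="wrist" else None,smin=90,tol=.006)[0]
        print(n,c,q.round(4))
        for r in (.038,.023 if c=="blue" else .022):
            P=np.c_[q+r*C,np.full(200,.089)]
            cv2.polylines(im,[np.round(proj(f,P,s if n=="wrist" else None)*sc+sc/2).astype(np.int32)],True,(255,0,255),1)
    im=im[crop[1]*sc:crop[3]*sc,crop[0]*sc:crop[2]*sc]
    if n=="wrist":
        h=im.shape[1]//2; cv2.imwrite("pics/v_wrist.png",np.vstack([im[:,:h],im[:,h:2*h]]))
    else: 
        h=im.shape[1]//2; cv2.imwrite("pics/v_scene.png",np.vstack([im[:,:h],im[:,h:2*h]])[:1000])
    print(im.shape)
E
python3 -c "
import cv2
for n in('wrist','scene'):
    i=cv2.imread(f'pics/v_{n}.png');k=min(800/i.shape[1],600/i.shape[0],1);cv2.imwrite(f'pics/v2_{n}.png',cv2.resize(i,None,fx=k,fy=k,interpolation=cv2.INTER_AREA))"
```

```text
wrist yellow [ 0.6045 -0.088 ]
wrist red [0.5797 0.0121]
wrist green [0.5544 0.1133]
wrist blue [0.5293 0.204 ]
(390, 1380, 3)
scene yellow [ 0.6046 -0.0888]
scene red [0.5794 0.0123]
scene green [0.5517 0.1122]
scene blue [0.5285 0.2019]
(500, 1100, 3)
```

View pics/v2_wrist.png

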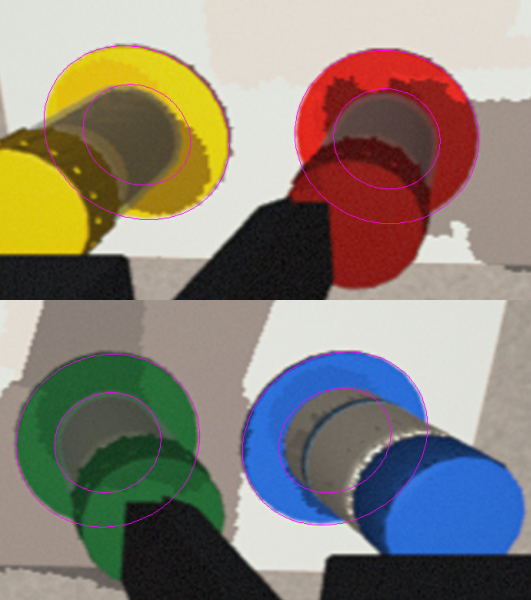

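View pics/v2_scene.png

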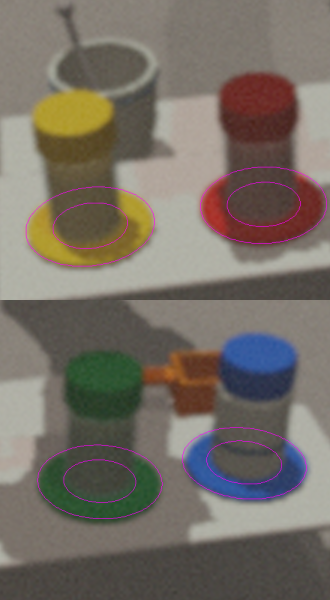

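```bash
python3 - <<'E'
from h import *
print(finish_job(), get_state()["t"])
E
```

```text
the job is handed in; nothing more can be done
the job is handed in; nothing more can be done
```

Each jar and the pot now stands on the coaster of its own colour, and I handed the job in at about 32 s of the 120 s allowed.

**Moves:** I parked the blue pot on the bare middle of the lower step. Then I moved the red jar to the red coaster, the green jar to the green coaster, and the pot to the blue coaster. Each was lowered slowly until the wrist force showed contact (2–6 N), then released. The yellow jar was already on its coaster, so I left it alone.

**Last checks:**
- **Position:** the wrist and scene pictures show all four upright. The red jar, green jar and pot are within about 1–2 mm of their coaster centres. The yellow jar is about 2–3 mm off centre, as it was at the start.
- **Bystanders:** the cup and the scoop are at the same pixels in the scene picture as before. The pink pot was not touched.
- **Gripper:** it was clear of everything at hand-in.

**Disagreements:** the fixed cameras and the wrist camera differed by 2–5 mm early on, so I placed by the wrist camera. For the pot, a circle fit to its lid put it about 4 mm away from where the edges of its foot and lid did. I used the edges, and the final pictures agreed with them.

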